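# Refill and re-lock the child-safe dishwasher-tablet tube

## Robot

A 6-joint arm with a two-finger parallel gripper is mounted at the origin on the work surface. World frame = base frame: x ahead of the robot, y to its left, z up, the work surface at z = 0. Lengths are in m, angles in rad, forces in N, time in s.
With the tool pointing down it reaches from about 0.375 to 0.9 m from the base axis. Payload 3.1 kg.
Tool frame: the origin (TCP) lies midway between the tips of the shut fingers; the grasp point (between the pads) lies 19 mm behind it (grasp_offset is the distance from the TCP to the grasp point, in m); z points along the fingers, y is the line along which they close (so a half turn about z gives the same grasp; the last joint's range is limited). The gripper opens to 85 mm and grips with 20 to 120 N. Pads are 22 mm wide; open, the fingers measure 114 mm over their backs; the gripper's body (76 mm by 85 mm) begins 54 mm behind the grasp point. The pads swing forward as they close: fully open they stand 13 mm farther back than shut.
Start: joints at [-0.178, 0.527, 1.433, -0, 1.181, -0.178], TCP at [0.625, 0, 0.231] pointing down, gripper open.
Joint ranges: [-3.08, 3.08], [-0.75, 2.2], [0.22, 2.44], [-1.43, 4.57], [0, 2.65], [-2.85, 2.85]. Speed limits (rad/s): [2.79, 2.79, 3.14, 3.14, 3.14, 3.14].

## Interface

Orientations are given as a unit quaternion [w, x, y, z].
In Python, from workcell import observe, read_camera, camera_info, close_job, regions_of, grasp_offset gives the robot as it stands.
- The arm moves only by the shell command python3 -m crank 'ROWS'. ROWS is JSON, a list that holds one entry, the list of rows, each a list of 7 numbers: the turn, a rotation vector about the tool's x, y, z normalised to -1 to 1, where 1 is 5 degrees, then the shift along the tool's x, y, z normalised to -1 to 1, where 1 is 25 mm, then the closure, from -1 (fully open) to 1 (shut). In form: [[[rx, ry, rz, tx, ty, tz, claw], ...]]. A call has 1 to 12 rows; each row shifts and turns the commanded pose from where the row before left it, along the tool's axes as they then stand; what a row does not reach is not made up. A row lasts 1/10 s, in which the tool goes at most 50 mm and 8.59 degrees, less where a joint would pass 70% of its speed; a pose out of reach is approached as far as the arm can. A call with a number of a shift or a turn outside -1 to 1 is refused whole. A call with a gripper value outside its range is refused whole. The fingers move at their own pace and stop on an object; the grip force is fixed at half the most. Time passes only in rows, so rows that do not move let the fingers close. It gives the time, the measured TCP pose, the force, the opening and the grip force at its end, in the units of the state.
- observe(): the state, without advancing time (a new reading comes with each control period).
- read_camera(name): name is "scene" or "side" or "wrist"; returns (picture, depth): 400x640x3 uint8, red, green, blue; 400x640 float32, m along the optical axis (not along the pixel's ray), 0 where there is no reading.
- camera_info(name): a dict with "fx", "fy", "cx", "cy" (pixels), "world_to_cam" (4x4, takes a point from world to camera coordinates); the wrist camera has in their place "hand_eye" (4x4, takes a point from camera to tool coordinates, whose origin is the TCP and whose axes are the flange's). Camera axes: x right, y up, looking along -z (the intrinsics and any distortion apply to the point x, -y, -z); pixel columns grow to the right and rows downward; lengths in m; the calibration is good to about 2 mm. The wrist camera is an equidistant fisheye: a pixel r from the principal point sees the ray r / f radians off the axis. A picture is of the moment at which its call begins: read the wrist's pose just before it. camera_info takes no time and is no camera call.
- close_job(): hands the job in; it is judged then, once.
Trained networks look in the newest picture that a camera, given by its name, has taken for a name from the list of things; names that differ only in an ending like _2 or _b are one class to them, and where a whole thing is asked for, a point or a joint stands for the part that bears it (a point fixed in the world has none). Each returns a list of dicts, best first, with "confidence" (0 to 1); they miss things now and then, are a little off and sometimes report something else, mostly with a low value. They report only what shows in the picture. A call takes as long as a camera call.
- regions_of(camera, target): "pixels" (400x640 bool, what is visible of it) and "bbox" ([centre column, centre row, width, height] in pixels, round what is visible of it).
The state is a dict: "clock": time; "qpos": joint angles; "qvel": joint speeds; "effort": joint torques, N m; "eef_pos": TCP position; "tcp_rot": TCP orientation; "force": force on the tool from outside, world axes, zero at the start; "wrist_torque": the same for the moment, N m; "grip_width": opening from 0.0 (shut) to 1.0 (fully open); "grasp_force": force on a finger pad.
Only numpy, scipy, OpenCV 4.12 (cv2) and the standard library are available. Lean on these libraries where they do the work, as an engineer would, in place of code of your own. Each camera call takes 0.05 s, during which the arm holds its last target. There are 200 camera calls.

## Task

Unlock the tablet store by turning its dial like a safe, reading it as a clock face: clockwise until the pointer comes to 4 o'clock for the second time (past it once), then anticlockwise to 9 o'clock for the second time (past it once), then clockwise straight to 2 o'clock, resting a moment on each number. Then swing the cover right away from the mouth of the tube, put every tablet into the tube, and with the wooden pusher that fits the tube press the stack down firmly until the stiff floor plate is at the bottom. Stand that pusher upright on the round board again, swing the cover fully shut, and only then turn the dial to 12 o'clock to lock it, leaving the mug, bottle and pepper mill alone.

Things in the scene. Friction and masses are not known exactly. Their poses are not given: they have to be found in the camera images.
- safe: The tablet store, fixed to the worktop: a white base plate 140 (x) x 330 (y) x 12 mm carrying a clear round tube at y = -90 mm and a white dial housing 134 x 134 mm, 60 mm high, at y = +80 mm. Origin at the base's underside; its +x points away from the robot (turned up to 0.3 rad), +y towards the dial, z up. Never moves in a run.
- tube_mouth (a point): Centre of the tube's open mouth, at (0, -90, 140) mm in the store's frame. Bore 64 mm, outside 72 mm; the top 10 mm is an aluminium lip flaring to 74 mm inside, 82 mm outside. Inside is a stiff floor plate whose top is 98 mm below the mouth at joint 0 and 120 mm below it when pressed fully down.
- floor_plate (a joint): How far the plate in the tube has been pressed down, m: 0 to 0.022 (bottom). It grips the tube wall: about 10 N moves it, it carries the tablets' weight, and it stays where left (it starts at 0 to 0.004; a dropped tablet may shift it a few mm).
- dial_centre (a point): Centre of the dial's top face, at (0, 80, 70) mm in the store's frame. Dark steel disc of 92 mm diameter on a vertical axis, on the housing's top, with a white pointer line from its centre outward through the finger knob. Around it 12 black ticks as on a clock face seen from above: the thick tick on the store's +x side is 12 o'clock, the tick on its -y side 3 o'clock.
- dial (a joint): Turn of the dial in rad, counted through whole turns (no stops): 0 with pointer and finger knob at 12 o'clock, growing clockwise seen from above, pi/6 per hour; 4 o'clock for the second time is 8.378, then 9 o'clock for the second time going back is -1.571, then 2 o'clock is 1.047. Starts between -1.0 and 1.0. Turns easily (0.03 N m) and stays where left.
- dial_knob (a point): Mid-height of the dial's finger knob, an upright aluminium cylinder of 18 mm diameter and 44 mm height (its foot 72, its top 116 mm above the worktop), 33 mm from the dial's axis on the pointer line. It spins freely about its own upright axis, so it can be held firmly and led round in a circle without turning the hand.
- cover (a joint): Swing of the tube's flat cover about an upright pin, rad: 0 shut over the mouth, growing anticlockwise seen from above to 2.6 (stop). Stays where left (0.05 N m). It is well clear of the mouth above 1.5, and farther round leaves more room for a hand.
- cover_hinge (a point): The cover's pin axis, at (55, -90, 142) mm in the store's frame, the level of the cover's underside.
- cover_knob (a point): Mid-height of the round white knob on the cover, 18 mm diameter, 40 mm high (150 to 190 mm above the worktop), fixed to the cover disc's centre, 55 mm from the pin. The disc is aluminium, 80 mm in diameter and 8 mm thick. Shut, the knob stands above the tube's centre.
- tablet1: A white dishwasher tablet: plain round puck of 58 mm diameter, 30 mm high, about 90 g, lying flat; origin at the centre of its underside. May be absent (two or three of the four are there).
- tablet2: A white dishwasher tablet: plain round puck of 58 mm diameter, 30 mm high, about 90 g, lying flat; origin at the centre of its underside. May be absent (two or three of the four are there).
- tablet3: A white dishwasher tablet: plain round puck of 58 mm diameter, 30 mm high, about 90 g, lying flat; origin at the centre of its underside. May be absent (two or three of the four are there).
- tablet4: A white dishwasher tablet: plain round puck of 58 mm diameter, 30 mm high, about 90 g, lying flat; origin at the centre of its underside. May be absent (two or three of the four are there).
- board: Round wooden board, fixed, 240 mm in diameter, 12 mm thick; origin at the centre of its underside. The two pushers stand on it.
- pusher_narrow: The wooden pusher that fits the tube: round head of 56 mm diameter, 24 mm high, at its foot, plain shaft of 24 mm diameter above it (whole height 155 mm), 100 to 210 g. Origin at the centre of the head's underside, z along the shaft, upright at the start.
- pusher_wide: Look-alike wooden pusher with a head of 76 mm, too wide for the tube; otherwise the same. Starts 120 mm from the other one, the two in either order.
- mug: Blue mug, 80 mm wide, 90 mm high, with a handle reaching about 65 mm from its axis. Bystander.
- oil_bottle: Green glass bottle, 60 mm wide, 170 mm high. Bystander.
- pepper_mill: Dark wooden pepper mill, 56 mm wide, 140 mm high. Bystander.

How it is judged:
On the way, in this order (a step that is already met when the one before it is completed fails the run):
1. dial resting on 4 o'clock, clockwise, the second time round (value of joint dial between 8.1976 and 8.5576 rad and velocity of joint dial between -0.3 and 0.3 rad/s), for 0.2 s.
2. dial turned back to 9 o'clock, the second time round (value of joint dial between -1.7508 and -1.3908 rad and velocity of joint dial between -0.3 and 0.3 rad/s), for 0.2 s.
3. dial turned clockwise to 2 o'clock (value of joint dial between 0.8672 and 1.2272 rad and velocity of joint dial between -0.3 and 0.3 rad/s), for 0.2 s.
4. cover swung right away from the mouth (value of joint cover above 1.5 rad), for 0.2 s.
5. every tablet in the tube, pressed firmly with the narrow pusher, floor plate at the bottom (horizontal distance between each of tablet1, tablet2, tablet3, tablet4 and tube_mouth below 0.01 m and z of each of tablet1, tablet2, tablet3, tablet4 in the frame of safe below 0.09 m and value of joint floor_plate above 0.0195 m and (contact force between pusher_narrow and tablet1 above 5 N or contact force between pusher_narrow and tablet2 above 5 N or contact force between pusher_narrow and tablet3 above 5 N or contact force between pusher_narrow and tablet4 above 5 N)), for 0.05 s.
6. cover swung shut (value of joint cover below 0.1 rad), for 0.2 s.
7. dial turned to 12 o'clock ((value of joint dial between -12.7464 and -12.3864 rad or value of joint dial between -6.4632 and -6.1032 rad or value of joint dial between -0.18 and 0.18 rad or value of joint dial between 6.1032 and 6.4632 rad or value of joint dial between 12.3864 and 12.7464 rad)), for 0.2 s.
At the end, for the whole second after the job is handed in: Every tablet present is in the tube (within 10 mm of its axis, underside below 90 mm), floor plate at least 19.5 mm down, cover within 0.1 rad of shut, dial at rest within 0.18 rad of 12 o'clock, narrow pusher standing still on the board, upright within 0.12 rad (horizontal distance between each of tablet1, tablet2, tablet3, tablet4 and tube_mouth below 0.01 m and z of each of tablet1, tablet2, tablet3, tablet4 in the frame of safe below 0.09 m and value of joint floor_plate above 0.0195 m and value of joint cover below 0.1 rad and (value of joint dial between -12.7464 and -12.3864 rad or value of joint dial between -6.4632 and -6.1032 rad or value of joint dial between -0.18 and 0.18 rad or value of joint dial between 6.1032 and 6.4632 rad or value of joint dial between 12.3864 and 12.7464 rad) and velocity of joint dial between -0.1 and 0.1 rad/s and horizontal distance between pusher_narrow and board below 0.115 m and z of pusher_narrow in the frame of board between 0.006 and 0.018 m and angle between pusher_narrow's own z axis and vertical below 0.12 rad and linear speed of pusher_narrow below 0.02 m/s); the robot touches nothing.
It fails at once if mug knocked aside by more than 40 mm (distance of mug from where it was at the start of the episode above 0.04 m).
It fails at once if bottle knocked aside by more than 40 mm (distance of oil_bottle from where it was at the start of the episode above 0.04 m).
It fails at once if pepper mill knocked aside by more than 40 mm (distance of pepper_mill from where it was at the start of the episode above 0.04 m).
Of tablet1, tablet2, tablet3, tablet4 only 2 to 3 are there at a start; the rules pass over those that are not, and their reading is None.
At some moment in a run one of tablet1, tablet2, tablet3, tablet4 may be knocked a few centimetres aside while the robot is not near it.
It also fails if it takes over 210 s, if anything falls off the work surface, if the arm or the gripper's body presses on something with over 40 N, if the wrist force passes 120 N, or if a joint passes its speed limit or range.

## Working session

There is one attempt and no reset: what is moved stays moved. The work goes in short steps, Python scripts to look and compute and a shell command to move; the robot and the scene stay as the last step left them, time stands still between calls to the robot, and variables do not carry over. Pictures are saved under pics/ and viewed, at most 14 in all, crops included, and the job is handed in when it is done.

```bash
mkdir -p pics; ls; cat > h.py <<'E'
import numpy as np, cv2
from workcell import *
def snap(c,f):
    p,d=read_camera(c); cv2.imwrite('pics/'+f,p[:,:,::-1]); return p,d
def world(c,d):
    i=camera_info(c); v,u=np.mgrid[0:400,0:640]
    P=np.stack([(u-i['cx'])/i['fx']*d,-(v-i['cy'])/i['fy']*d,-d,np.ones_like(d)],-1)
    return (P@np.linalg.inv(i['world_to_cam']).T)[...,:3]
def pix(c,p):
    i=camera_info(c); q=i['world_to_cam']@np.append(p,1)
    return i['cx']+i['fx']*q[0]/-q[2], i['cy']+i['fy']*q[1]/q[2]
E
python3 - <<'E'
from h import *
print(observe())
for c in('scene','side'):
    p,d=snap(c,c+'0.png'); np.savez(c+'0.npz',p=p,d=d)
    i=camera_info(c); print(c,{k:v for k,v in i.items() if k!='world_to_cam'},np.linalg.inv(i['world_to_cam']).round(2).tolist())
print(camera_info('wrist'),grasp_offset)
E
```

```text
pics
{'clock': 0.0, 'qpos': array([-1.78465850e-01,  5.28463255e-01,  1.43390773e+00,  3.38752355e-05,
        1.18139173e+00, -1.78498922e-01]), 'qvel': array([-0.00090925,  0.00035827, -0.00313618, -0.0001277 , -0.00144809,
       -0.00099651]), 'effort': array([ 2.50220628e-04, -4.42344439e+01, -1.78024775e+01, -2.06930472e-04,
        8.36740597e-03,  2.24214921e-05]), 'eef_pos': array([6.24285063e-01, 1.89219738e-04, 2.30333681e-01]), 'tcp_rot': array([-9.00185374e-04,  7.07099231e-01,  7.07113499e-01, -6.05964895e-04]), 'force': array([-0.72359571,  0.48191969,  0.12547404]), 'wrist_torque': array([-0.05752217,  0.01807492,  0.01331578]), 'grasp_force': 0.0, 'grip_width': 0.999115399664799}
scene {'fx': 490.15210733767475, 'fy': 490.15210733767475, 'cx': 324.34650357737354, 'cy': 196.2416585287338} [[0.72, -0.38, 0.57, 1.29], [0.69, 0.37, -0.62, -0.67], [0.02, 0.84, 0.53, 0.77], [0.0, 0.0, 0.0, 1.0]]
side {'fx': 413.65786347268534, 'fy': 413.65786347268534, 'cx': 312.99424239041986, 'cy': 197.46091468856176} [[-0.9, 0.22, -0.38, 0.14], [-0.43, -0.48, 0.76, 1.01], [-0.01, 0.85, 0.52, 0.76], [0.0, 0.0, 0.0, 1.0]]
{'fx': 309.70691628693146, 'fy': 309.70691628693146, 'cx': 321.64721794834395, 'cy': 198.6362700874061, 'hand_eye': array([[ 9.45794100e-04,  9.64531417e-01,  2.63966383e-01,
         6.63830900e-02],
       [ 9.99999545e-01, -9.46068076e-04, -1.26081534e-04,
        -1.27946833e-03],
       [ 1.28120567e-04,  2.63966382e-01, -9.64531872e-01,
        -1.42919634e-01],
       [ 0.00000000e+00,  0.00000000e+00,  0.00000000e+00,
         1.00000000e+00]])} 0.0187
```

View pics/scene0.png

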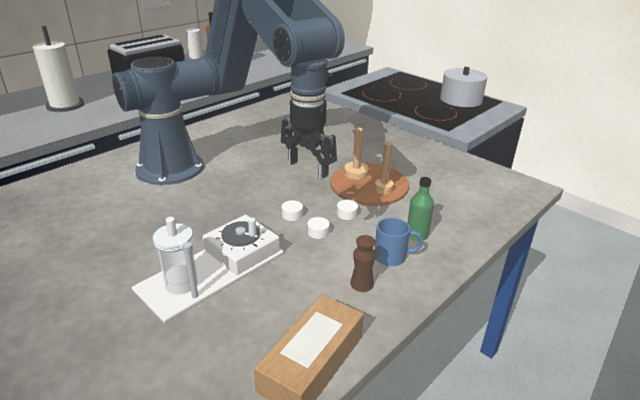

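View pics/side0.png

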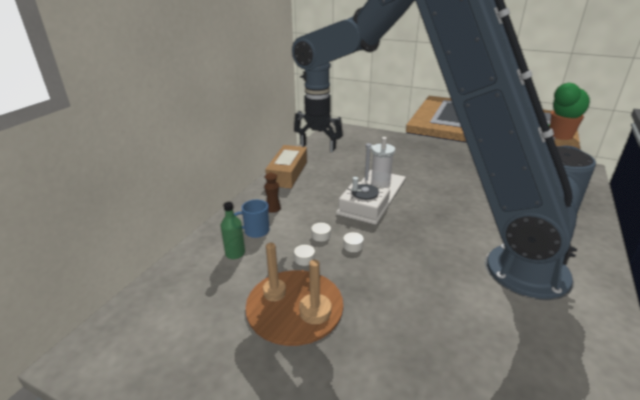

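```bash
cat > loc.py <<'E'
from h import *
W={}
for c in('scene','side'):
    z=np.load(c+'0.npz'); W[c]=world(c,z['d'])
    read_camera(c)
    for t in ('tablet1','pusher_narrow','pusher_wide','board','mug','oil_bottle','pepper_mill','safe','dial_knob','cover_knob'):
        for r in regions_of(c,t)[:4]:
            if r['confidence']<.3: continue
            P=W[c][r['pixels']]; P=P[np.isfinite(P).all(1)]
            print(c,t,round(r['confidence'],2),np.round(r['bbox']).astype(int),'med',np.median(P,0).round(3),'min',np.percentile(P,3,axis=0).round(3),'max',np.percentile(P,97,axis=0).round(3))
            if t=='tablet1':
                T=P[(P[:,2]>.025)&(P[:,2]<.036)]; print('   top',((T.min(0)+T.max(0))/2).round(4),T.mean(0).round(4),len(T), np.ptp(T,axis=0).round(3))
            if t=='safe': np.save(c+'_safe.npy',P)
E
python3 loc.py
```

```text
scene tablet1 0.9 [294 211  21  23] med [0.479 0.088 0.028] min [0.446 0.068 0.001] max [0.496 0.119 0.033]
   top [0.4682 0.0957 0.0299] [0.4701 0.0941 0.0297] 218 [0.06  0.058 0.01 ]
scene tablet1 0.82 [347 209  21  21] med [0.579 0.199 0.028] min [0.543 0.18  0.   ] max [0.6   0.233 0.033]
   top [0.5715 0.2081 0.0298] [0.5736 0.2061 0.0295] 211 [0.057 0.059 0.009]
scene tablet1 0.62 [320 230  18  24] med [0.585 0.081 0.028] min [0.556 0.061 0.005] max [0.603 0.11  0.033]
   top [0.5764 0.0887 0.0296] [0.5786 0.0873 0.0298] 220 [0.058 0.058 0.009]
scene pusher_narrow 0.68 [385 171  18  52] med [0.58  0.363 0.065] min [0.552 0.344 0.015] max [0.6   0.392 0.166]
scene pusher_narrow 0.58 [207 268 153 110] med [ 0.534 -0.245  0.044] min [ 0.447 -0.358  0.004] max [ 0.576 -0.059  0.153]
scene pusher_wide 0.79 [358 156  26  51] med [0.462 0.376 0.038] min [0.429 0.348 0.015] max [0.49  0.412 0.165]
scene board 0.71 [172 234  42  38] med [ 0.513 -0.283  0.15 ] min [ 0.474 -0.315  0.146] max [ 0.567 -0.246  0.189]
scene board 0.6 [369 182  78  43] med [0.533 0.338 0.012] min [0.42  0.262 
[... 2155 characters left out ...]
0.134]
side pepper_mill 0.3 [253 219  33  37] med [0.761 0.169 0.061] min [0.731 0.112 0.007] max [0.806 0.188 0.091]
side safe 0.83 [370 179  71  87] med [ 0.499 -0.137  0.06 ] min [ 0.441 -0.331  0.007] max [ 0.569 -0.034  0.153]
side dial_knob 0.44 [354 185   6  13] med [ 0.538 -0.09   0.1  ] min [ 0.531 -0.099  0.079] max [ 0.547 -0.085  0.118]
side dial_knob 0.35 [372 181  68  88] med [ 0.499 -0.139  0.059] min [ 0.44  -0.334  0.004] max [ 0.57  -0.034  0.153]
side cover_knob 0.63 [382 146  31  15] med [ 0.507 -0.27   0.151] min [ 0.472 -0.567  0.003] max [ 0.57  -0.24   0.189]
side cover_knob 0.49 [252 217  34  40] med [0.761 0.169 0.061] min [0.731 0.111 0.005] max [0.807 0.188 0.091]
```

```bash
python3 - <<'E'
from h import *
for c in('scene','side'):
    P=np.load(c+'_safe.npy').astype(np.float32)
    P=P[P[:,0]>.35]
    def circ(lo,hi,mask=None):
        Q=P[(P[:,2]>lo)&(P[:,2]<hi)][:,:2]
        m=np.median(Q,0); Q=Q[np.linalg.norm(Q-m,axis=1)<.075]
        return cv2.minEnclosingCircle(Q),len(Q)
    cov=circ(.146,.154)
    Q=P[(P[:,2]>.056)&(P[:,2]<.064)&(P[:,1]>-.21)]
    R=cv2.minAreaRect(Q[:,:2].copy())
    D=P[(P[:,2]>.067)&(P[:,2]<.0735)&(P[:,1]>-.2)][:,:2].copy(); d=cv2.minEnclosingCircle(D)
    K=P[(P[:,2]>.113)&(P[:,2]<.12)&(P[:,1]>-.2)]; CK=P[(P[:,2]>.186)&(P[:,2]<.195)]
    print(c,'cov',cov,'\n housing',R,'\n dial',d,len(D),'knobtop',K.mean(0),len(K),'covknobtop',CK.mean(0),len(CK))
E
```

```text
scene cov (((0.5171870589256287, -0.27735477685928345), 0.05380890145897865), 684) 
 housing ((0.5087364912033081, -0.11016372591257095), (0.13361401855945587, 0.1367829293012619), 88.57084655761719) 
 dial ((0.508450984954834, -0.10853485018014908), 0.048398472368717194) 556 knobtop [ 0.5407478  -0.09846465  0.11575607] 31 covknobtop [ 0.50669664 -0.28012937  0.18938158] 43
side cov (((0.5177396535873413, -0.2732059955596924), 0.05138705298304558), 186) 
 housing ((0.5084626078605652, -0.10488952696323395), (0.13510143756866455, 0.13270039856433868), 88.82946014404297) 
 dial ((0.508123517036438, -0.10753578692674637), 0.04721049964427948) 268 knobtop [ 0.53865045 -0.09314584  0.11634666] 16 covknobtop [ 0.5059105  -0.27361467  0.18995076] 11
```

```bash
cat >> h.py <<'E'
from scipy.spatial.transform import Rotation as Rn
def wristcloud(d,s):
    i=camera_info('wrist'); v,u=np.mgrid[0:400,0:640]
    x=u-i['cx']; y=v-i['cy']; r=np.hypot(x,y)+1e-9; th=r/i['fx']; ok=(d>0)&(th<1.3); k=np.where(ok,np.tan(th)*d/r,0)
    P=np.stack([x*k,-y*k,-d,np.ones_like(d)],-1)@i['hand_eye'].T
    q=s['tcp_rot']; R=Rn.from_quat([q[1],q[2],q[3],q[0]]).as_matrix()
    W=P[...,:3]@R.T+s['eef_pos']; W[~ok]=np.nan; return W
def st():
    s=observe(); print('t',round(s['clock'],2),s['eef_pos'].round(4),'F',s['force'].round(1),'w',round(s['grip_width'],3),'g',round(s['grasp_force'],1),'q',s['qpos'].round(2)); return s
E
python3 -m crank '[[[0,0,0,-0.77,-0.68,0.24,-1],[0,0,0,-0.77,-0.68,0.24,-1],[0,0,0,-0.77,-0.68,0.24,-1],[0,0,0,-0.77,-0.68,0.24,-1],[0,0,0,-0.77,-0.68,0.24,-1],[0,0,0,0,0,0,-1],[0,0,0,0,0,0,-1],[0,0,0,0,0,0,-1]]]'
python3 - <<'E'
from h import *
s=st(); p,d=snap('wrist','w1.png'); W=wristcloud(d,s)
def box(n,zl,zh,x0,x1,y0,y1):
    m=(W[...,2]>zl)&(W[...,2]<zh)&(W[...,0]>x0)&(W[...,0]<x1)&(W[...,1]>y0)&(W[...,1]<y1); Q=W[m]
    if len(Q)>3: print(n,len(Q),Q.mean(0).round(4),((Q.min(0)+Q.max(0))/2).round(4),np.ptp(Q,axis=0).round(3),cv2.minEnclosingCircle(Q[:,:2].astype(np.float32)))
box('knob',.111,.121,.45,.6,-.18,-.03)
box('dial',.066,.075,.44,.58,-.18,-.03)
box('house',.055,.064,.4,.6,-.2,-.02)
box('covknob',.185,.195,.4,.6,-.32,-.22)
box('cov',.146,.154,.4,.6,-.32,-.22)
E
```

```text
clock: 2.0
eef_pos: [0.541, -0.0959, 0.2017]
tcp_rot: [0.001, 0.707, 0.707, 0.001]
force: [0.4, 0.5, 0.6]
grip_width: 1.003
grasp_force: 0.0
t 2.0 [ 0.541  -0.0959  0.2017] F [0.4 0.5 0.6] w 1.003 g 0.0 q [-0.38  0.46  1.66  0.    1.02 -0.38]
knob 414 [ 0.5362 -0.0957  0.116 ] [ 0.5359 -0.0962  0.1147] [0.016 0.017 0.007] ((0.5361788868904114, -0.09630940854549408), 0.009252463467419147)
dial 6059 [ 0.5033 -0.1068  0.0703] [ 0.5051 -0.1086  0.0705] [0.091 0.092 0.009] ((0.5055341720581055, -0.1086837649345398), 0.04643192142248154)
house 9993 [ 0.5097 -0.0995  0.0601] [ 0.5056 -0.1078  0.0594] [0.135 0.134 0.009] ((0.5064752101898193, -0.10796511918306351), 0.09096008539199829)
```

View pics/w1.png

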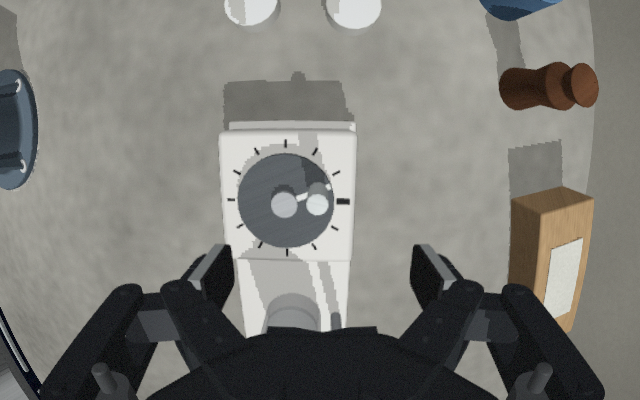

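```bash
python3 -m crank '[[[0,0,0,0,-0.15,0.95,-1],[0,0,0,0,0,0.95,-1],[0,0,0,0,0,0.95,-1],[0,0,0,0,0,0.95,-1],[0,0,0,0,0,0.95,-1],[0,0,0,0,0,0,0],[0,0,0,0,0,0,1],[0,0,0,0,0,0,1],[0,0,0,0,0,0,1],[0,0,0,0,0,0,1],[0,0,0,0,0,0,1],[0,0,0,0,0,0,1]]]'
python3 -c "
from h import *
st()"
```

```text
clock: 3.25
eef_pos: [0.5375, -0.0965, 0.0839]
tcp_rot: [0.001, 0.707, 0.707, 0.001]
force: [0.6, 0.3, 6.1]
grip_width: 0.19
grasp_force: 58.5
t 3.25 [ 0.5375 -0.0965  0.0839] F [0.6 0.3 6.1] w 0.19 g 58.5 q [-0.38  0.64  1.75  0.    0.74 -0.38]
```

```bash
cat > rows.py <<'E'
import sys,numpy as np
# rows.py Cx Cy yaw r x y target n : from commanded xy to dial angles
a=list(map(float,sys.argv[1:])); C=np.array(a[:2]); yaw,r=a[2:4]; p=np.array(a[4:6]); th0,th1,n=a[6],a[7],int(a[8])
for k in range(1,n+1):
    w=yaw-(th0+(th1-th0)*k/n); t=C+r*np.array([np.cos(w),np.sin(w)]); d=np.round((t-p)/.025,2); p=p+d*.025
    print(f'[0,0,0,{d[1]:g},{d[0]:g},0,1]',end=',')
print(p)
E
python3 rows.py 0.5065 -0.108 -0.02 0.033 0.5375 -0.0965 -0.375 1.571 4
```

```text
[0,0,0,-0.63,0.07,0,1],[0,0,0,-0.59,-0.23,0,1],[0,0,0,-0.42,-0.49,0,1],[0,0,0,-0.14,-0.62,0,1],[ 0.50575 -0.141  ]
```

```bash
for i in 1; do python3 -m crank '[[[0,0,0,-0.63,0.07,0,1],[0,0,0,-0.59,-0.23,0,1],[0,0,0,0,0,0,1]]]'; python3 -m crank '[[[0,0,0,-0.42,-0.49,0,1],[0,0,0,-0.14,-0.62,0,1],[0,0,0,0,0,0,1]]]';done
python3 rows.py 0.5065 -0.108 -0.02 0.033 0.50575 -0.141 1.571 4.712 6;python3 rows.py 0.5065 -0.108 -0.02 0.033 0.50575 -0.141 1.571 8.378 13
```

```text
clock: 3.55
eef_pos: [0.5328, -0.1289, 0.0839]
tcp_rot: [0.001, 0.708, 0.707, 0.0]
force: [-0.5, -1.1, 7.6]
grip_width: 0.195
grasp_force: 59.3
clock: 3.85
eef_pos: [0.5028, -0.1413, 0.0839]
tcp_rot: [-0.0, 0.707, 0.707, -0.0]
force: [0.2, 1.0, 8.3]
grip_width: 0.192
grasp_force: 59.5
[0,0,0,0.19,-0.65,0,1],[0,0,0,0.49,-0.48,0,1],[0,0,0,0.67,-0.16,0,1],[0,0,0,0.65,0.19,0,1],[0,0,0,0.48,0.49,0,1],[0,0,0,0.16,0.67,0,1],[ 0.50725 -0.075  ]
[0,0,0,0.19,-0.65,0,1],[0,0,0,0.49,-0.48,0,1],[0,0,0,0.67,-0.16,0,1],[0,0,0,0.65,0.19,0,1],[0,0,0,0.48,0.49,0,1],[0,0,0,0.16,0.67,0,1],[0,0,0,-0.19,0.65,0,1],[0,0,0,-0.49,0.48,0,1],[0,0,0,-0.67,0.16,0,1],[0,0,0,-0.65,-0.19,0,1],[0,0,0,-0.48,-0.49,0,1],[0,0,0,-0.16,-0.67,0,1],[0,0,0,0.19,-0.65,0,1],[ 0.4895  -0.13625]
```

```bash
python3 -m crank '[[[0,0,0,0.19,-0.65,0,1],[0,0,0,0.49,-0.48,0,1],[0,0,0,0.67,-0.16,0,1],[0,0,0,0,0,0,1]]]';python3 -m crank '[[[0,0,0,0.65,0.19,0,1],[0,0,0,0.48,0.49,0,1],[0,0,0,0.16,0.67,0,1],[0,0,0,0,0,0,1],[0,0,0,0,0,0,1]]]'
```

```text
clock: 4.25
eef_pos: [0.4737, -0.107, 0.0839]
tcp_rot: [0.003, 0.707, 0.707, 0.001]
force: [2.5, 0.4, 7.2]
grip_width: 0.19
grasp_force: 59.8
clock: 4.75
eef_pos: [0.5073, -0.0755, 0.0839]
tcp_rot: [0.002, 0.707, 0.707, 0.001]
force: [1.0, 0.1, 10.4]
grip_width: 0.195
grasp_force: 60.3
```

```bash
python3 -m crank '[[[0,0,0,-0.19,0.65,0,1],[0,0,0,-0.49,0.48,0,1],[0,0,0,-0.67,0.16,0,1],[0,0,0,-0.65,-0.19,0,1],[0,0,0,-0.48,-0.49,0,1],[0,0,0,-0.16,-0.67,0,1],[0,0,0,0.19,-0.65,0,1],[0,0,0,0,0,0,1],[0,0,0,0,0,0,1],[0,0,0,0,0,0,1],[0,0,0,0,0,0,1],[0,0,0,0,0,0,1]]]'
python3 - <<'E'
from h import *
s=st(); e=s['eef_pos'][:2]-[.5068,-.1085]; print(np.hypot(*e), -.02-np.arctan2(e[1],e[0])+2*np.pi)
E
python3 rows.py 0.5068 -0.1085 -0.02 0.033 0.4895 -.13625 8.378 -1.571 19
```

```text
clock: 5.95
eef_pos: [0.4882, -0.136, 0.0838]
tcp_rot: [0.001, 0.707, 0.707, 0.001]
force: [1.7, 3.9, 10.6]
grip_width: 0.189
grasp_force: 60.8
t 5.95 [ 0.4882 -0.136   0.0838] F [ 1.7  3.9 10.6] w 0.189 g 60.8 q [-0.49  0.61  1.85  0.    0.68 -0.49]
0.033153566628794644 8.429036271645257
[0,0,0,-0.21,0.67,0,1],[0,0,0,0.16,0.66,0,1],[0,0,0,0.48,0.49,0,1],[0,0,0,0.65,0.19,0,1],[0,0,0,0.67,-0.16,0,1],[0,0,0,0.49,-0.48,0,1],[0,0,0,0.19,-0.65,0,1],[0,0,0,-0.16,-0.66,0,1],[0,0,0,-0.48,-0.5,0,1],[0,0,0,-0.65,-0.19,0,1],[0,0,0,-0.67,0.17,0,1],[0,0,0,-0.49,0.47,0,1],[0,0,0,-0.19,0.66,0,1],[0,0,0,0.16,0.66,0,1],[0,0,0,0.48,0.49,0,1],[0,0,0,0.65,0.19,0,1],[0,0,0,0.67,-0.16,0,1],[0,0,0,0.49,-0.48,0,1],[0,0,0,0.19,-0.65,0,1],[ 0.5075 -0.0755]
```

```bash
python3 -m crank '[[[0,0,0,-0.02,0.06,0,1],[0,0,0,0,0,0,1],[0,0,0,0,0,0,1],[0,0,0,0,0,0,1],[0,0,0,-0.19,0.61,0,1],[0,0,0,0.16,0.66,0,1],[0,0,0,0.48,0.49,0,1],[0,0,0,0.65,0.19,0,1],[0,0,0,0.67,-0.16,0,1],[0,0,0,0.49,-0.48,0,1],[0,0,0,0.19,-0.65,0,1]]]';python3 -m crank '[[[0,0,0,-0.16,-0.66,0,1],[0,0,0,-0.48,-0.5,0,1],[0,0,0,-0.65,-0.19,0,1],[0,0,0,-0.67,0.17,0,1],[0,0,0,-0.49,0.47,0,1],[0,0,0,-0.19,0.66,0,1],[0,0,0,0.16,0.66,0,1],[0,0,0,0.48,0.49,0,1],[0,0,0,0.65,0.19,0,1],[0,0,0,0.67,-0.16,0,1]]]'
python3 -m crank '[[[0,0,0,0.49,-0.48,0,1],[0,0,0,0.19,-0.65,0,1],[0,0,0,0,0,0,1],[0,0,0,0,0,0,1],[0,0,0,0,0,0,1],[0,0,0,0,0,0,1],[0,0,0,0,0,0,1]]]'
python3 - <<'E'
from h import *
s=st(); e=s['eef_pos'][:2]-[.5068,-.1085]; print(np.hypot(*e), -.02-np.arctan2(e[1],e[0]))
E
python3 rows.py 0.5068 -0.1085 -0.02 0.033 0.5075 -.0755 -1.571 1.047 5
```

```text
clock: 7.05
eef_pos: [0.5077, -0.0752, 0.0839]
tcp_rot: [0.002, 0.707, 0.707, 0.001]
force: [0.6, -7.7, 7.4]
grip_width: 0.192
grasp_force: 60.3
clock: 8.05
eef_pos: [0.5364, -0.0936, 0.0839]
tcp_rot: [0.003, 0.707, 0.707, 0.001]
force: [-2.1, -2.6, 10.7]
grip_width: 0.191
grasp_force: 60.6
clock: 8.75
eef_pos: [0.5056, -0.0755, 0.0838]
tcp_rot: [0.0, 0.707, 0.707, 0.0]
force: [-1.3, 1.5, 12.4]
grip_width: 0.189
grasp_force: 60.7
t 8.75 [ 0.5056 -0.0755  0.0838] F [-1.3  1.5 12.4] w 0.189 g 60.7 q [-0.37  0.61  1.84  0.    0.69 -0.37]
0.033018353143651334 -1.6258577236989693
[0,0,0,-0.19,0.65,0,1],[0,0,0,-0.49,0.48,0,1],[0,0,0,-0.67,0.16,0,1],[0,0,0,-0.65,-0.19,0,1],[0,0,0,-0.48,-0.49,0,1],[ 0.52275 -0.1375 ]
```

```bash
python3 -m crank '[[[0,0,0,0,0.07,0,1],[0,0,0,0,0,0,1],[0,0,0,0,0,0,1],[0,0,0,0,0,0,1],[0,0,0,-0.19,0.62,0,1],[0,0,0,-0.49,0.48,0,1],[0,0,0,-0.67,0.16,0,1],[0,0,0,-0.65,-0.19,0,1],[0,0,0,-0.46,-0.43,0,1],[0,0,0,0,0,0,1],[0,0,0,0,0,0,1],[0,0,0,0,0,0,1]]]'
python3 - <<'E'
from h import *
s=st(); e=s['eef_pos'][:2]-[.5068,-.1085]; print(np.hypot(*e), -.02-np.arctan2(e[1],e[0]))
E
```

```text
clock: 9.95
eef_pos: [0.523, -0.1373, 0.0838]
tcp_rot: [-0.0, 0.707, 0.707, -0.0]
force: [-2.5, 0.9, 11.7]
grip_width: 0.196
grasp_force: 60.9
t 9.95 [ 0.523  -0.1373  0.0838] F [-2.5  0.9 11.7] w 0.196 g 60.9 q [-0.46  0.64  1.77 -0.    0.74 -0.46]
0.03306391166876231 1.0378429598899797
```

```bash
python3 -m crank '[[[0,0,0,0,0,0,1],[0,0,0,0,0,0,-1],[0,0,0,0,0,0,-1],[0,0,0,0,0,0,-1],[0,0,0,0,0,0,-1],[0,0,0,0,0,-1,-1],[0,0,0,0,0,-1,-1],[0,0,0,0,0,-1,-1],[0,0,0,0,0,-1,-1],[0,0,0,0,0,-1,-1],[0,0,0,0,0,-1,-1],[0,0,0,0,0,-1,-1]]]'
python3 -m crank '[[[0,0,0,0,0,0,-1],[0,0,0,0,0,0,-1]]]' >/dev/null
python3 - <<'E'
from h import *
s=st(); p,d=snap('wrist','w2.png'); W=wristcloud(d,s)
def box(n,zl,zh,x0,x1,y0,y1):
    m=(W[...,2]>zl)&(W[...,2]<zh)&(W[...,0]>x0)&(W[...,0]<x1)&(W[...,1]>y0)&(W[...,1]<y1); Q=W[m]
    if len(Q)>3: print(n,len(Q),Q.mean(0).round(4),np.ptp(Q,axis=0).round(3),cv2.minEnclosingCircle(Q[:,:2].astype(np.float32)))
box('knob',.111,.121,.45,.6,-.18,-.03)
box('dial',.066,.075,.44,.58,-.18,-.03)
box('house',.055,.064,.4,.6,-.2,-.02)
E
python3 -m crank '[[[0,0,0,-0.94,-0.12,0,-1],[0,0,0,-0.94,-0.12,0,-1],[0,0,0,-0.94,-0.12,0,-1],[0,0,0,-0.94,-0.12,0,-1],[0,0,0,-0.94,-0.12,0,-1],[0,0,0,-0.94,-0.12,0,-1]]]'
python3 -m crank '[[[0,0,1,0,0,0,-1],[0,0,1,0,0,0,-1],[0,0,1,0,0,0,-1],[0,0,1,0,0,0,-1],[0,0,1,0,0,0,-1],[0,0,1,0,0,0,-1],[0,0,1,0,0,0,-1],[0,0,1,0,0,0,-1],[0,0,1,0,0,0,-1]]]' >/dev/null
python3 -m crank '[[[0,0,1,0,0,0,-1],[0,0,1,0,0,0,-1],[0,0,1,0,0,0,-1],[0,0,1,0,0,0,-1],[0,0,1,0,0,0,-1],[0,0,1,0,0,0,-1],[0,0,1,0,0,0,-1],[0,0,1,0,0,0,-1],[0,0,1,0,0,0,-1],[0,0,0,0,0,0,-1],[0,0,0,0,0,0,-1]]]'
python3 - <<'E'
from h import *
s=st(); p,d=snap('wrist','w3.png'); W=wristcloud(d,s)
def box(n,zl,zh,x0,x1,y0,y1):
    m=(W[...,2]>zl)&(W[...,2]<zh)&(W[...,0]>x0)&(W[...,0]<x1)&(W[...,1]>y0)&(W[...,1]<y1); Q=W[m]
    if len(Q)>3: print(n,len(Q),Q.mean(0).round(4),np.ptp(Q,axis=0).round(3),cv2.minEnclosingCircle(Q[:,:2].astype(np.float32)))
box('ck',.183,.195,.4,.6,-.34,-.22)
box('cov',.146,.154,.4,.6,-.34,-.22)
E
```

```text
clock: 11.15
eef_pos: [0.5235, -0.1365, 0.2582]
tcp_rot: [-0.0, 0.707, 0.707, -0.0]
force: [0.3, -0.1, 1.4]
grip_width: 1.005
grasp_force: 0.0
t 11.35 [ 0.5238 -0.1366  0.2574] F [-0.5  0.1 -0.3] w 0.999 g 0.0 q [-0.46  0.38  1.61 -0.    1.15 -0.46]
knob 280 [ 0.5218 -0.1367  0.1159] [0.017 0.018 0.007] ((0.521931529045105, -0.13731339573860168), 0.009656776674091816)
dial 4877 [ 0.5049 -0.1058  0.0704] [0.091 0.09  0.007] ((0.5055792927742004, -0.10858310014009476), 0.04627691209316254)
house 7973 [ 0.5067 -0.1048  0.06  ] [0.135 0.135 0.008] ((0.5053032040596008, -0.1084737777709961), 0.09147558361291885)
clock: 12.0
eef_pos: [0.5049, -0.2779, 0.2553]
tcp_rot: [-0.002, 0.707, 0.707, -0.0]
force: [0.6, -0.6, 0.7]
grip_width: 1.004
grasp_force: 0.0
clock: 14.0
eef_pos: [0.5054, -0.2773, 0.2562]
tcp_rot: [-0.001, 1.0, 0.001, -0.001]
force: [0.0, -0.8, 0.8]
grip_width: 1.0
grasp_force: 0.0
t 14.0 [ 0.5054 -0.2773  0.2562] F [ 0.  -0.8  0.8] w 1.0 g 0.0 q [-0.7   0.43  1.53 -0.    1.18  0.87]
ck 510 [ 0.5039 -0.2787  0.1897] [0.018 0.018 0.009] ((0.5031221508979797, -0.27876517176628113), 0.009278363548219204)
cov 6380 [ 0.5076 -0.2788  0.1504] [0.105 0.079 0.007] ((0.5150596499443054, -0.2798563241958618), 0.052425384521484375)
```

View pics/w2.png

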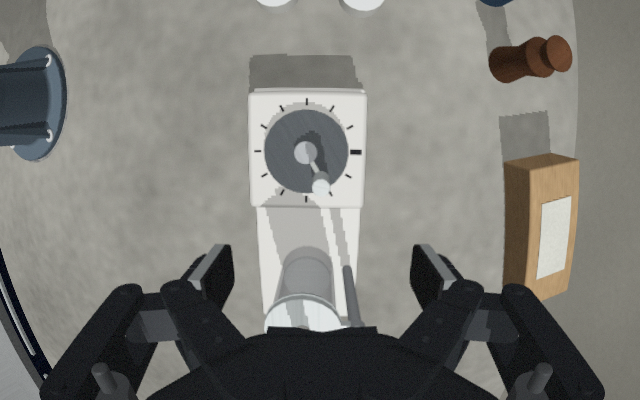

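View pics/w3.png

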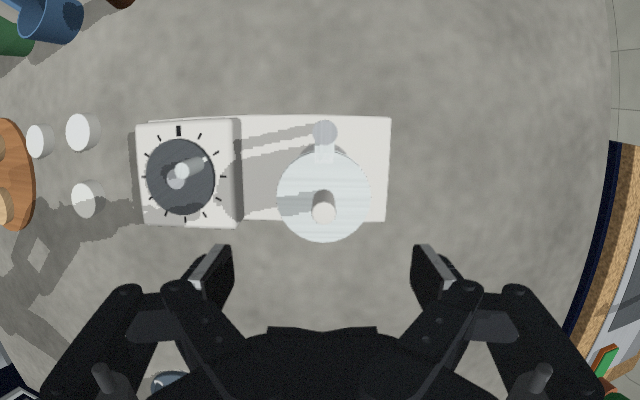

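```bash
python3 -m crank '[[[0,0,0,-0.04,0.06,0.77,-1],[0,0,0,0,0,0.77,-1],[0,0,0,0,0,0.77,-1],[0,0,0,0,0,0.77,-1],[0,0,0,0,0,0.77,-1],[0,0,0,0,0,0,0],[0,0,0,0,0,0,1],[0,0,0,0,0,0,1],[0,0,0,0,0,0,1],[0,0,0,0,0,0,1],[0,0,0,0,0,0,1],[0,0,0,0,0,0,1]]]'
python3 - <<'E'
import numpy as np
p=np.array([.5045,-.2787]);H=np.array([.5595,-.2798])
for k in range(1,9):
    w=np.pi-.02+2.5*k/8; t=H+.055*np.array([np.cos(w),np.sin(w)]); d=np.round((t-p)/.025,2); p=p+d*.025
    print(f'[0,0,0,{d[0]:g},{-d[1]:g},0,1]',end=',')
print(p)
E
```

```text
clock: 15.25
eef_pos: [0.5054, -0.2795, 0.1625]
tcp_rot: [0.001, 1.0, 0.0, 0.001]
force: [0.4, 0.8, 6.6]
grip_width: 0.191
grasp_force: 58.4
[0,0,0,0.09,0.68,0,1],[0,0,0,0.3,0.62,0,1],[0,0,0,0.47,0.49,0,1],[0,0,0,0.6,0.33,0,1],[0,0,0,0.68,0.12,0,1],[0,0,0,0.68,-0.08,0,1],[0,0,0,0.62,-0.3,0,1],[0,0,0,0.5,-0.46,0,1],[ 0.603  -0.3137]
```

```bash
python3 -m crank '[[[0,0,0,0.09,0.68,0,1],[0,0,0,0.3,0.62,0,1],[0,0,0,0,0,0,1]]]'; python3 -c "
from h import *
print(st()['wrist_torque'])"
```

```text
clock: 15.55
eef_pos: [0.5109, -0.312, 0.1623]
tcp_rot: [-0.001, 1.0, 0.002, -0.005]
force: [-10.8, -0.4, 11.6]
grip_width: 0.189
grasp_force: 59.6
t 15.55 [ 0.5109 -0.312   0.1623] F [-10.8  -0.4  11.6] w 0.189 g 59.6 q [-0.73  0.58  1.56 -0.01  1.01  0.84]
[0.07497666 1.84938443 0.36081083]
```

```bash
python3 -m crank '[[[0,0,0,0.47,0.49,0,1],[0,0,0,0.6,0.33,0,1],[0,0,0,0.68,0.12,0,1],[0,0,0,0,0,0,1]]]'; python3 -m crank '[[[0,0,0,0.68,-0.08,0,1],[0,0,0,0.62,-0.3,0,1],[0,0,0,0.5,-0.46,0,1],[0,0,0,0,0,0,1],[0,0,0,0,0,0,1],[0,0,0,0,0,0,1]]]';python3 -c "
from h import *
print(st()['wrist_torque'])"
```

```text
clock: 15.95
eef_pos: [0.5584, -0.3342, 0.162]
tcp_rot: [-0.001, 1.0, 0.001, -0.001]
force: [-2.7, 3.3, 6.3]
grip_width: 0.191
grasp_force: 59.6
clock: 16.55
eef_pos: [0.6075, -0.3169, 0.1622]
tcp_rot: [0.003, 1.0, -0.0, 0.005]
force: [5.7, -4.1, -2.3]
grip_width: 0.195
grasp_force: 59.4
t 16.55 [ 0.6075 -0.3169  0.1622] F [ 5.7 -4.1 -2.3] w 0.195 g 59.4 q [-0.64  0.68  1.34  0.    1.11  0.93]
[-0.61534825 -1.17892932  0.00789873]
```

```bash
python3 -m crank '[[[0,0,0,0,0,0,-1],[0,0,0,0,0,0,-1],[0,0,0,0,0,0,-1],[0,0,0,0,0,0,-1],[0,0,0,0,0,-1,-1],[0,0,0,0,0,-1,-1],[0,0,0,0,0,-1,-1],[0,0,0,0,0,-1,-1],[0,0,0,-0.2,-0.95,0,-1],[0,0,0,-0.2,-0.95,0,-1],[0,0,0,-0.2,-0.95,0,-1],[0,0,0,-0.2,-0.95,0,-1]]]'
python3 -m crank '[[[0,0,0,-0.2,-0.95,0,-1],[0,0,0,-0.2,-0.95,0,-1],[0,0,0,-0.2,-0.95,0,-1],[0,0,0,-0.2,-0.95,0,-1],[0,0,0,-0.2,-0.95,0,-1],[0,0,0,-0.2,-0.95,0,-1],[0,0,0,-0.2,-0.95,0,-1],[0,0,0,-0.2,-0.95,0,-1],[0,0,0,-0.2,-0.95,0,-1],[0,0,0,-0.2,-0.95,0,-1],[0,0,0,-0.2,-0.95,0,-1],[0,0,0,0,-1,0,-1]]]'
python3 -m crank '[[[0,0,0,0,-0.9,0,-1],[0,0,0,0,0,0,-1],[0,0,0,0,0,0,-1]]]'
cat > tabs.py <<'E'
from h import *
import sys
s=st(); p,d=snap('wrist',sys.argv[1]); W=wristcloud(d,s)
m=((W[...,2]>.024)&(W[...,2]<.036)&(W[...,1]>-.02)&(W[...,0]>.35)&(p.min(2)>110)).astype(np.uint8)
n,l,stt,c=cv2.connectedComponentsWithStats(m)
for k in range(1,n):
    if stt[k,4]<60: continue
    Q=W[l==k]; (cc,r)=cv2.minEnclosingCircle(Q[:,:2].astype(np.float32)); g=np.array(cc)-s['eef_pos'][:2]
    print('pix',c[k].round(),stt[k,4],'centre',np.round(cc,4),'r',round(r,4),'tx',(g[0]/.025).round(2),'ty',(-g[1]/.025).round(2))
E
python3 tabs.py w4.png; python3 - <<'E'
from h import *
snap('scene','s4.png')
E
```

```text
clock: 17.75
eef_pos: [0.5829, -0.2182, 0.2614]
tcp_rot: [-0.0, 1.0, -0.0, -0.0]
force: [-0.2, -0.2, -0.7]
grip_width: 1.005
grasp_force: 0.0
clock: 18.95
eef_pos: [0.5274, 0.068, 0.2614]
tcp_rot: [0.0, 1.0, -0.0, -0.0]
force: [0.6, -0.7, -0.4]
grip_width: 0.999
grasp_force: 0.0
clock: 19.25
eef_pos: [0.5282, 0.0896, 0.2614]
tcp_rot: [0.0, 1.0, 0.001, -0.0]
force: [-0.2, -0.7, -0.4]
grip_width: 0.996
grasp_force: 0.0
t 19.25 [0.5282 0.0896 0.2614] F [-0.2 -0.7 -0.4] w 0.996 g 0.0 q [-0.04  0.37  1.62 -0.    1.15  1.53]
pix [320. 133.] 1758 centre [0.5723 0.0908] r 0.0292 tx 1.76 ty -0.05
pix [226. 138.] 1556 centre [0.5692 0.2092] r 0.0292 tx 1.64 ty -4.78
pix [124. 136.] 129 centre [0.576  0.3635] r 0.0221 tx 1.91 ty -10.95
pix [315. 217.] 1521 centre [0.4662 0.0973] r 0.0293 tx -2.48 ty -0.31
```

View pics/s4.png

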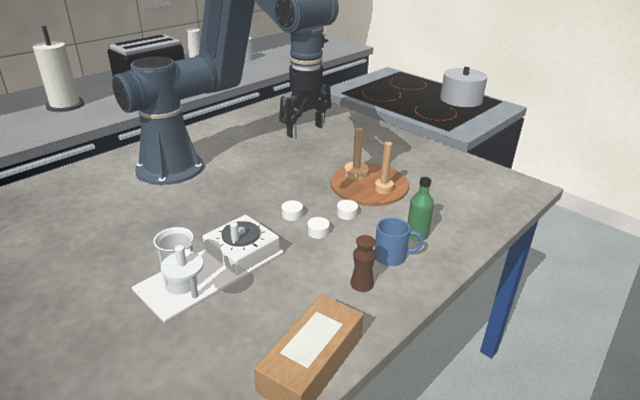

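```bash
python3 -m crank '[[[0,0,0,0.9,-0.05,0.9,-1],[0,0,0,0.9,0,0.9,-1],[0,0,0,0,0,0.92,-1],[0,0,0,0,0,0.92,-1],[0,0,0,0,0,0.92,-1],[0,0,0,0,0,0.92,-1],[0,0,0,0,0,0.92,-1],[0,0,0,0,0,0.92,-1],[0,0,0,0,0,0.92,-1],[0,0,0,0,0,0.92,-1],[0,0,0,0,0,0.92,-1],[0,0,0,0,0,0,-1]]]'
python3 -m crank '[[[0,0,0,0,0,0,0],[0,0,0,0,0,0,0.6],[0,0,0,0,0,0,1],[0,0,0,0,0,0,1],[0,0,0,0,0,0,1],[0,0,0,0,0,0,1],[0,0,0,0,0,0,1],[0,0,0,0,0,0,1]]]'
```

```text
clock: 20.55
eef_pos: [0.5714, 0.0896, 0.0065]
tcp_rot: [-0.0, 1.0, -0.001, -0.003]
force: [-0.1, 0.3, 1.0]
grip_width: 0.996
grasp_force: 0.0
clock: 21.35
eef_pos: [0.5749, 0.0905, 0.0111]
tcp_rot: [0.0, 1.0, -0.0, 0.002]
force: [0.4, -1.2, 7.0]
grip_width: 0.657
grasp_force: 64.3
```

```bash
python3 -m crank '[[[0,0,0,0,0,-0.8,1],[0,0,0,0,0,-0.8,1],[0,0,0,0,0,-0.8,1],[0,0,0,0,0,-0.8,1],[0,0,0,0,0,-0.8,1],[0,0,0,0,0,-0.8,1],[0,0,0,0,0,-0.8,1],[0,0,0,0,0,-0.8,1],[0,0,0,0,0,-0.8,1],[0,0,0,0,0,-0.8,1],[0,0,0,0,0,-0.8,1],[0,0,0,0,0,-0.8,1]]]'
python3 -m crank '[[[0,0,0,-0.18,0.98,0,1],[0,0,0,-0.18,0.98,0,1],[0,0,0,-0.18,0.98,0,1],[0,0,0,-0.18,0.98,0,1],[0,0,0,-0.18,0.98,0,1],[0,0,0,-0.18,0.98,0,1],[0,0,0,-0.18,0.98,0,1],[0,0,0,-0.18,0.98,0,1],[0,0,0,-0.18,0.98,0,1],[0,0,0,-0.18,0.98,0,1],[0,0,0,-0.18,0.98,0,1],[0,0,0,-0.18,0.98,0,1]]]'
python3 -m crank '[[[0,0,0,-0.2,0.98,0,1],[0,0,0,-0.2,0.98,0,1],[0,0,0,-0.2,0.98,0,1],[0,0,0,0,0,0,1],[0,0,0,0,0,0,1]]]'
```

```text
clock: 22.55
eef_pos: [0.5729, 0.0909, 0.2503]
tcp_rot: [-0.0, 1.0, 0.0, -0.0]
force: [0.6, -0.4, -1.3]
grip_width: 0.656
grasp_force: 63.9
clock: 23.75
eef_pos: [0.5188, -0.2038, 0.2495]
tcp_rot: [-0.0, 1.0, 0.0, -0.0]
force: [-0.8, 0.1, -1.4]
grip_width: 0.653
grasp_force: 63.9
clock: 24.25
eef_pos: [0.504, -0.2765, 0.2492]
tcp_rot: [-0.001, 1.0, -0.001, -0.0]
force: [-0.3, 0.3, -1.1]
grip_width: 0.652
grasp_force: 63.9
```

```bash
python3 - <<'E'
from h import *
s=st(); p,d=snap('wrist','w5.png'); W=wristcloud(d,s)
m=(W[...,2]>.128)&(W[...,2]<.1435)&(np.hypot(W[...,0]-.5045,W[...,1]+.2787)<.05); Q=W[m]
print(len(Q),cv2.minEnclosingCircle(Q[:,:2].astype(np.float32)),np.ptp(Q,axis=0))
c=Q.copy(); A=np.c_[c[:,:2],np.ones(len(c))]; sol=np.linalg.lstsq(A,-(c[:,:2]**2).sum(1),rcond=None)[0]; print(-sol[:2]/2)
m=(W[...,2]>.143)&(W[...,2]<.2)&(W[...,0]>.55)&(W[...,1]<-.24)
print('cover',W[m].mean(0),W[m].min(0),W[m].max(0))
m=(W[...,2]>.18)&(W[...,2]<.2)&(W[...,0]>.55)&(W[...,1]<-.24); print('knob',W[m].mean(0))
E
```

```text
t 24.25 [ 0.504  -0.2765  0.2492] F [-0.3  0.3 -1.1] w 0.652 g 63.9 q [-0.7   0.44  1.54  0.    1.16  0.88]
1639 ((0.502963662147522, -0.2786952257156372), 0.040756747126579285) [0.05721186 0.08041066 0.01466935]
[ 0.50353045 -0.27874552]
cover [ 0.59404845 -0.31287147  0.15359589] [ 0.55000726 -0.35683334  0.14362399] [ 0.63738389 -0.27021275  0.19240496]
knob [ 0.59719887 -0.31624054  0.18945051]
```

```bash
python3 -m crank '[[[0,0,0,0,0.09,0.9,1],[0,0,0,0,0,0.9,1],[0,0,0,0,0,0.9,1],[0,0,0,0,0,0.9,1],[0,0,0,0,0,0.5,1],[0,0,0,0,0,0.3,1],[0,0,0,0,0,0,1]]]'
python3 -m crank '[[[0,0,0,0,0,0,-1],[0,0,0,0,0,0,-1],[0,0,0,0,0,0,-1],[0,0,0,0,0,0,-1],[0,0,0,0,0,0,-1],[0,0,0,0,0,-1,-1],[0,0,0,0,0,-1,-1],[0,0,0,0,0,-1,-1],[0,0,0,0,0,-1,-1],[0,0,0,0,0,-0.5,-1],[0,0,0,0,0,0,-1]]]'
cat > tube.py <<'E'
from h import *
s=st(); p,d=snap('wrist','wt.png'); W=wristcloud(d,s)
m=(np.hypot(W[...,0]-.5035,W[...,1]+.2787)<.027)&(W[...,2]<.145); Q=W[m]
h,e=np.histogram(Q[:,2],bins=np.arange(0,.15,.005)); print([(round(a,3),b) for a,b in zip(e,h) if b>20])
for zl in (.04,.07,.1):
  T=W[(np.hypot(W[...,0]-.5035,W[...,1]+.2787)<.034)&(W[...,2]>zl)&(W[...,2]<zl+.03)&(p.min(2)>100)]
  if len(T)>20: print(zl,len(T),np.median(T,0).round(4))
E
python3 tube.py
```

```text
clock: 25.0
eef_pos: [0.5043, -0.2782, 0.1387]
tcp_rot: [-0.001, 1.0, 0.0, -0.001]
force: [-0.5, 0.1, -0.9]
grip_width: 0.652
grasp_force: 63.9
clock: 26.1
eef_pos: [0.5054, -0.2797, 0.2537]
tcp_rot: [0.001, 1.0, -0.0, 0.002]
force: [-0.2, 0.4, 0.5]
grip_width: 1.0
grasp_force: 0.0
t 26.1 [ 0.5054 -0.2797  0.2537] F [-0.2  0.4  0.5] w 1.0 g 0.0 q [-0.7   0.44  1.53  0.    1.17  0.87]
[(np.float64(0.065), np.int64(1322)), (np.float64(0.07), np.int64(477))]
0.04 1784 [ 0.4983 -0.2789  0.0691]
0.07 1158 [ 0.4886 -0.28    0.074 ]
0.1 978 [ 0.479  -0.2781  0.1179]
```

```bash
python3 -m crank '[[[0,0,0,0.06,-0.98,0,-1],[0,0,0,0.06,-0.98,0,-1],[0,0,0,0.06,-0.98,0,-1],[0,0,0,0.06,-0.98,0,-1],[0,0,0,0.06,-0.98,0,-1],[0,0,0,0.06,-0.98,0,-1],[0,0,0,0.06,-0.98,0,-1],[0,0,0,0.06,-0.98,0,-1],[0,0,0,0.06,-0.98,0,-1],[0,0,0,0.06,-0.98,0,-1],[0,0,0,0.06,-0.98,0,-1],[0,0,0,0.06,-0.98,0,-1]]]'
python3 -m crank '[[[0,0,0,0.06,-0.98,0,-1],[0,0,0,0.06,-0.98,0,-1],[0,0,0,0.06,-0.98,0,-1],[0,0,0,0,-0.4,0,-1],[0,0,0,0,0,0,-1],[0,0,0,0,0,0,-1]]]'
python3 tabs.py w6.png
```

```text
clock: 27.35
eef_pos: [0.5213, 0.0162, 0.2499]
tcp_rot: [-0.0, 1.0, -0.0, -0.002]
force: [0.4, -0.3, 0.5]
grip_width: 1.003
grasp_force: 0.0
clock: 27.95
eef_pos: [0.5266, 0.098, 0.251]
tcp_rot: [0.0, 1.0, 0.0, -0.001]
force: [-0.1, -0.4, 0.7]
grip_width: 1.003
grasp_force: 0.0
t 27.95 [0.5266 0.098  0.251 ] F [-0.1 -0.4  0.7] w 1.003 g 0.0 q [-0.02  0.38  1.63 -0.    1.13  1.55]
pix [230. 137.] 1675 centre [0.5692 0.2092] r 0.0291 tx 1.71 ty -4.45
pix [127. 135.] 125 centre [0.579  0.3582] r 0.0212 tx 2.1 ty -10.41
pix [322. 218.] 1600 centre [0.4658 0.0976] r 0.0294 tx -2.43 ty 0.02
```

```bash
python3 -m crank '[[[0,0,0,-0.8,0,0.8,-1],[0,0,0,-0.8,0,0.8,-1],[0,0,0,-0.8,0.02,0.9,-1],[0,0,0,0,0,0.9,-1],[0,0,0,0,0,0.9,-1],[0,0,0,0,0,0.9,-1],[0,0,0,0,0,0.9,-1],[0,0,0,0,0,0.9,-1],[0,0,0,0,0,0.9,-1],[0,0,0,0,0,0.9,-1],[0,0,0,0,0,0.8,-1],[0,0,0,0,0,0,-1]]]'
python3 -m crank '[[[0,0,0,0,0,0,0],[0,0,0,0,0,0,0.6],[0,0,0,0,0,0,1],[0,0,0,0,0,0,1],[0,0,0,0,0,0,1],[0,0,0,0,0,0,1],[0,0,0,0,0,0,1]]]'
python3 -m crank '[[[0,0,0,0,0,-0.8,1],[0,0,0,0,0,-0.8,1],[0,0,0,0,0,-0.8,1],[0,0,0,0,0,-0.8,1],[0,0,0,0,0,-0.8,1],[0,0,0,0,0,-0.8,1],[0,0,0,0,0,-0.8,1],[0,0,0,0,0,-0.8,1],[0,0,0,0,0,-0.8,1],[0,0,0,0,0,-0.8,1],[0,0,0,0,0,-0.8,1],[0,0,0,0,0,-0.8,1]]]'
```

```text
clock: 29.2
eef_pos: [0.4659, 0.0969, 0.0099]
tcp_rot: [0.0, 1.0, -0.001, -0.002]
force: [-0.2, -0.5, -0.2]
grip_width: 1.004
grasp_force: 0.0
clock: 29.9
eef_pos: [0.4678, 0.0977, 0.0133]
tcp_rot: [0.0, 1.0, 0.0, 0.001]
force: [0.6, -1.7, 6.9]
grip_width: 0.654
grasp_force: 63.6
clock: 31.1
eef_pos: [0.4664, 0.0981, 0.2532]
tcp_rot: [-0.0, 1.0, 0.0, 0.0]
force: [0.1, -0.8, -0.7]
grip_width: 0.655
grasp_force: 63.8
```

```bash
python3 -m crank '[[[0,0,0,0.1,0.94,0,1],[0,0,0,0.1,0.94,0,1],[0,0,0,0.1,0.94,0,1],[0,0,0,0.1,0.94,0,1],[0,0,0,0.1,0.94,0,1],[0,0,0,0.1,0.94,0,1],[0,0,0,0.1,0.94,0,1],[0,0,0,0.1,0.94,0,1],[0,0,0,0.1,0.94,0,1],[0,0,0,0.1,0.94,0,1],[0,0,0,0.1,0.94,0,1],[0,0,0,0.1,0.94,0,1]]]'
python3 -m crank '[[[0,0,0,0.1,0.94,0,1],[0,0,0,0.1,0.94,0,1],[0,0,0,0.1,0.94,0,1],[0,0,0,0,0.97,0,1],[0,0,0,0,0,0,1],[0,0,0,0,0,0,1],[0,0,0,0,0,0.9,1],[0,0,0,0,0,0.9,1],[0,0,0,0,0,0,1],[0,0,0,0,0,0,1]]]'
```

```text
clock: 32.3
eef_pos: [0.4966, -0.1846, 0.2523]
tcp_rot: [0.0, 1.0, 0.0, 0.0]
force: [-0.0, -0.4, -1.0]
grip_width: 0.656
grasp_force: 63.8
clock: 33.3
eef_pos: [0.5043, -0.2776, 0.2071]
tcp_rot: [-0.0, 1.0, 0.001, -0.0]
force: [0.4, -0.0, -0.6]
grip_width: 0.654
grasp_force: 63.8
```

Aligned within 1 mm; lower and drop.

```bash
python3 -m crank '[[[0,0,0,0,0.04,0.9,1],[0,0,0,0,0,0.9,1],[0,0,0,0,0,0.5,1],[0,0,0,0,0,0.4,1],[0,0,0,0,0,0,1]]]'
python3 -m crank '[[[0,0,0,0,0,0,-1],[0,0,0,0,0,0,-1],[0,0,0,0,0,0,-1],[0,0,0,0,0,0,-1],[0,0,0,0,0,0,-1],[0,0,0,0,0,-1,-1],[0,0,0,0,0,-1,-1],[0,0,0,0,0,-1,-1],[0,0,0,0,0,-1,-1],[0,0,0,0,0,-0.5,-1],[0,0,0,0,0,0,-1]]]'
python3 tube.py
python3 -m crank '[[[0,0,0,0.1,-0.98,0,-1],[0,0,0,0.1,-0.98,0,-1],[0,0,0,0.1,-0.98,0,-1],[0,0,0,0.1,-0.98,0,-1],[0,0,0,0.1,-0.98,0,-1],[0,0,0,0.1,-0.98,0,-1],[0,0,0,0.1,-0.98,0,-1],[0,0,0,0.1,-0.98,0,-1],[0,0,0,0.1,-0.98,0,-1],[0,0,0,0.1,-0.98,0,-1],[0,0,0,0.1,-0.98,0,-1],[0,0,0,0.1,-0.98,0,-1]]]'
python3 -m crank '[[[0,0,0,0.1,-0.98,0,-1],[0,0,0,0.1,-0.98,0,-1],[0,0,0,0.1,-0.98,0,-1],[0,0,0,0.1,-0.98,0,-1],[0,0,0,0.1,-0.98,0,-1],[0,0,0,0.1,-0.98,0,-1],[0,0,0,0.1,-0.98,0,-1],[0,0,0,0.1,-0.98,0,-1],[0,0,0,0,0,0,-1],[0,0,0,0,0,0,-1]]]'
python3 tabs.py w7.png
```

```text
clock: 33.8
eef_pos: [0.5043, -0.2793, 0.1388]
tcp_rot: [-0.0, 1.0, 0.0, -0.001]
force: [-0.0, -0.3, -1.6]
grip_width: 0.654
grasp_force: 63.8
clock: 34.9
eef_pos: [0.5054, -0.2805, 0.2537]
tcp_rot: [0.001, 1.0, 0.0, 0.002]
force: [-0.7, -0.1, 0.3]
grip_width: 1.0
grasp_force: 0.0
t 34.9 [ 0.5054 -0.2805  0.2537] F [-0.7 -0.1  0.3] w 1.0 g 0.0 q [-0.7   0.44  1.53  0.    1.17  0.87]
[(np.float64(0.095), np.int64(2216)), (np.float64(0.1), np.int64(36))]
0.04 79 [ 0.5059 -0.2493  0.0679]
0.07 2844 [ 0.5007 -0.2797  0.0983]
0.1 1029 [ 0.4798 -0.2788  0.1169]
clock: 36.15
eef_pos: [0.5333, 0.0154, 0.2499]
tcp_rot: [-0.0, 1.0, -0.0, -0.002]
force: [0.5, -0.2, -0.3]
grip_width: 1.001
grasp_force: 0.0
clock: 37.15
eef_pos: [0.5534, 0.2102, 0.25]
tcp_rot: [0.001, 1.0, 0.001, -0.002]
force: [0.4, -0.1, -0.0]
grip_width: 0.998
grasp_force: 0.0
t 37.15 [0.5534 0.2102 0.25  ] F [ 0.4 -0.1 -0. ] w 0.998 g 0.0 q [ 0.17  0.46  1.49 -0.    1.19  1.74]
pix [322. 157.] 1819 centre [0.5691 0.2098] r 0.0294 tx 0.63 ty 0.02
pix [180. 146.] 67 centre [0.5876 0.3871] r 0.0149 tx 1.37 ty -7.08
pix [199. 231.] 130 centre [0.4764 0.3681] r 0.0214 tx -3.08 ty -6.31
```

```bash
python3 -m crank '[[[0,0,0,0.67,0.02,0.8,-1],[0,0,0,0,0,0.8,-1],[0,0,0,0,0,0.9,-1],[0,0,0,0,0,0.9,-1],[0,0,0,0,0,0.9,-1],[0,0,0,0,0,0.9,-1],[0,0,0,0,0,0.9,-1],[0,0,0,0,0,0.9,-1],[0,0,0,0,0,0.9,-1],[0,0,0,0,0,0.9,-1],[0,0,0,0,0,0.8,-1],[0,0,0,0,0,0,-1]]]'
python3 -m crank '[[[0,0,0,0,0,0,0],[0,0,0,0,0,0,0.6],[0,0,0,0,0,0,1],[0,0,0,0,0,0,1],[0,0,0,0,0,0,1],[0,0,0,0,0,0,1],[0,0,0,0,0,0,1]]]'
python3 -m crank '[[[0,0,0,0,0,-0.8,1],[0,0,0,0,0,-0.8,1],[0,0,0,0,0,-0.8,1],[0,0,0,0,0,-0.8,1],[0,0,0,0,0,-0.8,1],[0,0,0,0,0,-0.8,1],[0,0,0,0,0,-0.8,1],[0,0,0,0,0,-0.8,1],[0,0,0,0,0,-0.8,1],[0,0,0,0,0,-0.8,1],[0,0,0,0,0,-0.8,1],[0,0,0,0,0,-0.8,1]]]'
```

```text
clock: 38.4
eef_pos: [0.5688, 0.2079, 0.0089]
tcp_rot: [0.001, 1.0, -0.001, -0.003]
force: [-1.4, -0.9, 1.1]
grip_width: 1.003
grasp_force: 0.0
clock: 39.1
eef_pos: [0.5725, 0.2098, 0.0136]
tcp_rot: [-0.0, 1.0, 0.0, 0.002]
force: [-0.7, -1.7, 7.6]
grip_width: 0.648
grasp_force: 64.2
clock: 40.3
eef_pos: [0.5706, 0.2098, 0.2527]
tcp_rot: [-0.0, 1.0, 0.0, -0.0]
force: [0.6, -0.7, -0.6]
grip_width: 0.648
grasp_force: 63.8
```

```bash
python3 -m crank '[[[0,0,0,-0.13,0.98,0,1],[0,0,0,-0.13,0.98,0,1],[0,0,0,-0.13,0.98,0,1],[0,0,0,-0.13,0.98,0,1],[0,0,0,-0.13,0.98,0,1],[0,0,0,-0.13,0.98,0,1],[0,0,0,-0.13,0.98,0,1],[0,0,0,-0.13,0.98,0,1],[0,0,0,-0.13,0.98,0,1],[0,0,0,-0.13,0.98,0,1]]]'
python3 -m crank '[[[0,0,0,-0.13,0.98,0,1],[0,0,0,-0.13,0.98,0,1],[0,0,0,-0.13,0.98,0,1],[0,0,0,-0.13,0.98,0,1],[0,0,0,-0.13,0.98,0,1],[0,0,0,-0.13,0.98,0,1],[0,0,0,-0.13,0.98,0,1],[0,0,0,-0.13,0.98,0,1],[0,0,0,-0.13,0.98,0,1],[0,0,0,-0.13,0.95,0,1]]]'
python3 -m crank '[[[0,0,0,0,0,0,1],[0,0,0,0,0,0,1],[0,0,0,0,0,0.9,1],[0,0,0,0,0,0.9,1],[0,0,0,0,0,0,1],[0,0,0,0,0,0,1]]]'
```

```text
clock: 41.3
eef_pos: [0.538, -0.0359, 0.2519]
tcp_rot: [-0.0, 1.0, 0.0, -0.0]
force: [0.4, -0.7, -1.3]
grip_width: 0.652
grasp_force: 63.8
clock: 42.3
eef_pos: [0.5057, -0.2801, 0.2518]
tcp_rot: [-0.0, 1.0, 0.0, -0.0]
force: [-0.2, 0.8, -2.3]
grip_width: 0.651
grasp_force: 63.8
clock: 42.9
eef_pos: [0.5062, -0.2783, 0.2069]
tcp_rot: [-0.0, 1.0, 0.001, -0.0]
force: [1.0, -0.0, 0.0]
grip_width: 0.652
grasp_force: 63.8
```

```bash
python3 -m crank '[[[0,0,0,-0.06,0.02,0.9,1],[0,0,0,0,0,0.9,1],[0,0,0,0,0,0.5,1],[0,0,0,0,0,0.4,1],[0,0,0,0,0,0,1]]]'
python3 -m crank '[[[0,0,0,0,0,0,-1],[0,0,0,0,0,0,-1],[0,0,0,0,0,0,-1],[0,0,0,0,0,0,-1],[0,0,0,0,0,0,-1],[0,0,0,0,0,-1,-1],[0,0,0,0,0,-1,-1],[0,0,0,0,0,-1,-1],[0,0,0,0,0,-1,-1],[0,0,0,0,0,-1,-1],[0,0,0,0,0,0,-1]]]'
python3 tube.py
python3 -m crank '[[[0,0,0,0.09,-0.98,0,-1],[0,0,0,0.09,-0.98,0,-1],[0,0,0,0.09,-0.98,0,-1],[0,0,0,0.09,-0.98,0,-1],[0,0,0,0.09,-0.98,0,-1],[0,0,0,0.09,-0.98,0,-1],[0,0,0,0.09,-0.98,0,-1],[0,0,0,0.09,-0.98,0,-1],[0,0,0,0.09,-0.98,0,-1],[0,0,0,0.09,-0.98,0,-1],[0,0,0,0.09,-0.98,0,-1],[0,0,0,0.09,-0.98,0,-1]]]'
python3 -m crank '[[[0,0,0,0.09,-0.98,-0.2,-1],[0,0,0,0.09,-0.98,-0.2,-1],[0,0,0,0.09,-0.98,-0.2,-1],[0,0,0,0.09,-0.98,-0.2,-1],[0,0,0,0.09,-0.98,-0.2,-1],[0,0,0,0.09,-0.98,-0.2,-1],[0,0,0,0.09,-0.98,-0.2,-1],[0,0,0,0.09,-0.98,-0.2,-1],[0,0,0,0.09,-0.98,-0.2,-1],[0,0,0,0,-0.9,-0.2,-1],[0,0,0,0,0,0,-1],[0,0,0,0,0,0,-1]]]'
cat > push.py <<'E'
from h import *
import sys
s=st(); p,d=snap('wrist',sys.argv[1]); W=wristcloud(d,s)
def box(n,zl,zh,cx,cy,r):
    m=(W[...,2]>zl)&(W[...,2]<zh)&(np.hypot(W[...,0]-cx,W[...,1]-cy)<r); Q=W[m]
    if len(Q)>3:
        (c,rr)=cv2.minEnclosingCircle(Q[:,:2].astype(np.float32)); print(n,len(Q),Q.mean(0).round(4),np.round(c,4),round(rr,4))
for n,x,y in(('narrow',.574,.372),('wide',.456,.386)):
    box(n+' top',.162,.172,x,y,.04); box(n+' head',.031,.04,x,y,.05)
box('board',.008,.016,.52,.38,.16)
E
python3 push.py w8.png
```

```text
clock: 43.4
eef_pos: [0.5046, -0.2796, 0.1388]
tcp_rot: [-0.0, 1.0, 0.0, -0.0]
force: [-0.0, 0.7, -1.6]
grip_width: 0.654
grasp_force: 63.8
clock: 44.5
eef_pos: [0.5066, -0.2814, 0.2682]
tcp_rot: [0.003, 1.0, 0.0, 0.003]
force: [0.3, -0.3, -0.3]
grip_width: 1.004
grasp_force: 0.0
t 44.5 [ 0.5066 -0.2814  0.2682] F [ 0.3 -0.3 -0.3] w 1.004 g 0.0 q [-0.7   0.42  1.51  0.    1.2   0.87]
[(np.float64(0.125), np.int64(2467))]
0.04 57 [ 0.5094 -0.2495  0.0674]
0.07 74 [ 0.5095 -0.249   0.0896]
0.1 3465 [ 0.5019 -0.2792  0.1276]
clock: 45.75
eef_pos: [0.5307, 0.0152, 0.2627]
tcp_rot: [-0.0, 1.0, -0.0, -0.002]
force: [-0.3, -0.8, -0.5]
grip_width: 0.998
grasp_force: 0.0
clock: 46.95
eef_pos: [0.5512, 0.2569, 0.3127]
tcp_rot: [0.001, 1.0, 0.001, -0.001]
force: [-0.4, -0.3, 0.4]
grip_width: 1.0
grasp_force: 0.0
t 46.95 [0.5512 0.2569 0.3127] F [-0.4 -0.3  0.4] w 1.0 g 0.0 q [ 0.25  0.43  1.37 -0.    1.34  1.82]
narrow top 404 [0.5713 0.3708 0.1665] [0.571  0.3724] 0.0125
narrow head 769 [0.5734 0.366  0.0361] [0.5705 0.3721] 0.0285
wide head 1384 [0.4574 0.3807 0.0361] [0.4518 0.3851] 0.0386
board 13796 [0.521  0.3685 0.0123] [0.5112 0.3788] 0.1206
```

View pics/w8.png

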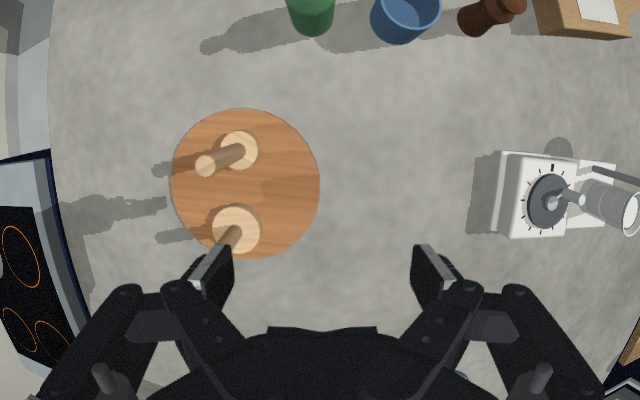

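```bash
python3 -m crank '[[[0,0,0,0.16,-0.92,0,-1],[0,0,0,0.16,-0.92,0,-1],[0,0,0,0.17,-0.92,0,-1],[0,0,0,0.17,-0.92,0,-1],[0,0,0,0.17,-0.92,0.3,-1],[0,0,0,0,0,0.5,-1],[0,0,0,0,0,0,-1],[0,0,0,0,0,0,-1]]]'
python3 push.py w9.png
```

```text
clock: 47.8
eef_pos: [0.5724, 0.3703, 0.2932]
tcp_rot: [0.001, 1.0, -0.001, -0.001]
force: [0.8, -0.2, 0.1]
grip_width: 1.003
grasp_force: 0.0
t 47.8 [0.5724 0.3703 0.2932] F [ 0.8 -0.2  0.1] w 1.003 g 0.0 q [ 0.41  0.55  1.2  -0.    1.39  1.98]
narrow top 528 [0.5718 0.3725 0.1666] [0.5709 0.3724] 0.0124
narrow head 851 [0.5778 0.3725 0.0362] [0.5716 0.3728] 0.0281
wide top 342 [0.4537 0.385  0.1665] [0.4523 0.3849] 0.0122
wide head 1541 [0.4589 0.3847 0.0362] [0.4521 0.3857] 0.0385
board 16055 [0.5239 0.378  0.0124] [0.5107 0.379 ] 0.1207
```

```bash
python3 -m crank '[[[0,0,0,0,-0.09,0.75,-1],[0,0,0,0,0,0.75,-1],[0,0,0,0,0,0.75,-1],[0,0,0,0,0,0.75,-1],[0,0,0,0,0,0.75,-1],[0,0,0,0,0,0.75,-1],[0,0,0,0,0,0.75,-1],[0,0,0,0,0,0.75,-1],[0,0,0,0,0,0.75,-1],[0,0,0,0,0,0.75,-1],[0,0,0,0,0,0,-1],[0,0,0,0,0,0,-1]]]'
python3 -m crank '[[[0,0,0,0,0,0,0],[0,0,0,0,0,0,0.6],[0,0,0,0,0,0,0.8],[0,0,0,0,0,0,1],[0,0,0,0,0,0,1],[0,0,0,0,0,0,1],[0,0,0,0,0,0,1],[0,0,0,0,0,0,1]]]'
python3 -m crank '[[[0,0,0,0,0,-0.8,1],[0,0,0,0,0,-0.8,1],[0,0,0,0,0,-0.8,1],[0,0,0,0,0,-0.8,1],[0,0,0,0,0,-0.8,1],[0,0,0,0,0,-0.8,1],[0,0,0,0,0,-0.8,1],[0,0,0,0,0,-0.8,1],[0,0,0,0,0,-0.4,1],[0,0,0,0,0,0,1],[0,0,0,0,0,0,1]]]'
```

```text
clock: 49.05
eef_pos: [0.5732, 0.3737, 0.1075]
tcp_rot: [-0.0, 1.0, -0.0, 0.0]
force: [0.1, 0.0, 0.2]
grip_width: 1.001
grasp_force: 0.0
clock: 49.85
eef_pos: [0.573, 0.3742, 0.1074]
tcp_rot: [0.0, 1.0, 0.0, 0.0]
force: [0.1, -1.7, 5.8]
grip_width: 0.266
grasp_force: 58.5
clock: 50.95
eef_pos: [0.5721, 0.3741, 0.2755]
tcp_rot: [0.0, 1.0, 0.0, -0.001]
force: [-0.4, 0.5, -1.3]
grip_width: 0.266
grasp_force: 58.7
```

```bash
python3 -m crank '[[[0,0,0,-0.1,0.97,-0.1,1],[0,0,0,-0.1,0.97,-0.1,1],[0,0,0,-0.1,0.97,-0.1,1],[0,0,0,-0.1,0.97,-0.1,1],[0,0,0,-0.1,0.97,-0.1,1],[0,0,0,-0.1,0.97,-0.1,1],[0,0,0,-0.1,0.97,-0.1,1],[0,0,0,-0.1,0.97,-0.1,1],[0,0,0,-0.1,0.97,-0.1,1],[0,0,0,-0.1,0.97,-0.1,1]]]'
python3 -m crank '[[[0,0,0,-0.1,0.97,0,1],[0,0,0,-0.1,0.97,0,1],[0,0,0,-0.1,0.97,0,1],[0,0,0,-0.1,0.97,0,1],[0,0,0,-0.1,0.97,0,1],[0,0,0,-0.1,0.97,0,1],[0,0,0,-0.1,0.97,0,1],[0,0,0,-0.1,0.97,0,1],[0,0,0,-0.1,0.97,0,1],[0,0,0,-0.1,0.97,0,1]]]'
python3 -m crank '[[[0,0,0,-0.1,0.97,0,1],[0,0,0,-0.1,0.97,0,1],[0,0,0,-0.1,0.97,0,1],[0,0,0,-0.1,0.97,0,1],[0,0,0,-0.1,0.97,0,1],[0,0,0,-0.1,0.97,0,1],[0,0,0,-0.1,0.88,0,1],[0,0,0,0,0,0,1],[0,0,0,0,0,0,1],[0,0,0,0,0,0,1]]]'
python3 - <<'E'
from h import *
s=st(); p,d=snap('wrist','w10.png'); W=wristcloud(d,s); print('pred head bottom',s['eef_pos'][2]-.0954)
for n,c,Wc in(('wrist','wrist',W),('scene','scene',None),('side','side',None)):
    if Wc is None:
        pp,dd=snap(c,c+'10.png'); Wc=world(c,dd)
    zb=s['eef_pos'][2]-.0954; near=np.hypot(Wc[...,0]-.504,Wc[...,1]+.279)<.05
    for nm,lo,hi in(('head',zb-.004,zb+.026),('headtop',zb+.021,zb+.028),('shaft',zb+.03,zb+.075),('lip',.132,.144)):
        Q=Wc[near&(Wc[...,2]>lo)&(Wc[...,2]<hi)]
        if len(Q)>10: print(n,nm,len(Q),cv2.minEnclosingCircle(Q[:,:2].astype(np.float32)),Q.mean(0).round(4),'zmin',Q[:,2].min().round(4))
E
```

```text
clock: 51.95
eef_pos: [0.5467, 0.1308, 0.3002]
tcp_rot: [-0.0, 1.0, -0.0, -0.002]
force: [0.0, 0.0, -0.9]
grip_width: 0.268
grasp_force: 58.8
clock: 52.95
eef_pos: [0.5218, -0.1113, 0.3002]
tcp_rot: [-0.001, 1.0, -0.0, -0.001]
force: [0.0, 0.7, -1.1]
grip_width: 0.27
grasp_force: 58.8
clock: 53.95
eef_pos: [0.5049, -0.2769, 0.3009]
tcp_rot: [-0.001, 1.0, 0.0, -0.001]
force: [-0.5, 1.1, -1.1]
grip_width: 0.266
grasp_force: 58.9
t 53.95 [ 0.5049 -0.2769  0.3009] F [-0.5  1.1 -1.1] w 0.266 g 58.9 q [-0.7   0.39  1.47  0.    1.28  0.87]
pred head bottom 0.20553626944036985
wrist head 2916 ((0.5032742023468018, -0.27744975686073303), 0.02821171283721924) [ 0.5117 -0.2779  0.2289] zmin 0.2072
wrist headtop 2711 ((0.502985954284668, -0.277590811252594), 0.02819819748401642) [ 0.5105 -0.2779  0.2299] zmin 0.2266
wrist shaft 717 ((0.5034067034721375, -0.2776727080345154), 0.012239022180438042) [ 0.5122 -0.2776  0.2606] zmin 0.2357
wrist lip 941 ((0.5034402012825012, -0.2787502706050873), 0.04101444408297539) [ 0.5209 -0.2787  0.1382] zmin 0.132
scene head 478 ((0.5061177015304565, -0.27905511
[... 197 characters left out ...]
shaft 250 ((0.5069183707237244, -0.2791210412979126), 0.013245698064565659) [ 0.5124 -0.2816  0.2587] zmin 0.2357
scene lip 282 ((0.5045385360717773, -0.2793160676956177), 0.04235986992716789) [ 0.4918 -0.2756  0.1371] zmin 0.1321
side head 139 ((0.5062057971954346, -0.2732865512371063), 0.03029021993279457) [ 0.5028 -0.2611  0.2223] zmin 0.2067
side headtop 78 ((0.5080413222312927, -0.2754122316837311), 0.02860698103904724) [ 0.5047 -0.268   0.2305] zmin 0.2269
side shaft 90 ((0.5062512755393982, -0.2718883454799652), 0.012416285462677479) [ 0.5043 -0.268   0.258 ] zmin 0.2361
side lip 119 ((0.5082600712776184, -0.2771209180355072), 0.04248231276869774) [ 0.5086 -0.2825  0.1377] zmin 0.1321
```

View pics/scene10.png

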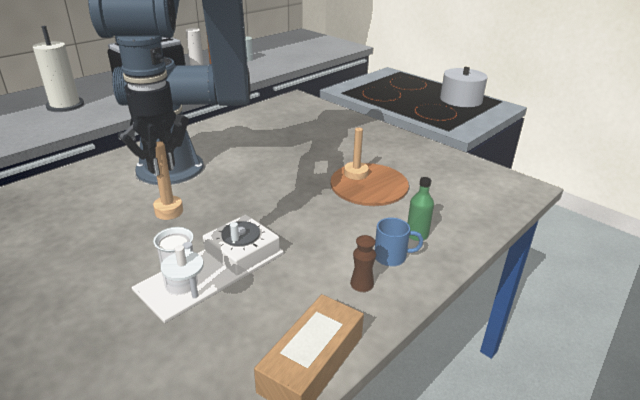

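```bash
python3 -m crank '[[[0,0,0,0,0.05,0.7,1],[0,0,0,0,0,0.75,1],[0,0,0,0,0,0.75,1],[0,0,0,0,0,0.5,1],[0,0,0,0,0,0.2,1],[0,0,0,0,0,0,1]]]'
python3 -m crank '[[[0,0,0,0,0,0.1,1],[0,0,0,0,0,0.1,1],[0,0,0,0,0,0.1,1],[0,0,0,0,0,0.1,1],[0,0,0,0,0,0,1]]]'
```

```text
clock: 54.7
eef_pos: [0.5051, -0.2791, 0.2289]
tcp_rot: [-0.0, 1.0, 0.0, -0.0]
force: [-0.2, -0.8, -1.1]
grip_width: 0.265
grasp_force: 58.9
clock: 55.2
eef_pos: [0.5058, -0.2798, 0.2204]
tcp_rot: [0.001, 1.0, -0.0, 0.001]
force: [-0.7, 0.5, 3.5]
grip_width: 0.269
grasp_force: 59.6
```

```bash
python3 -m crank '[[[0,0,0,0,0,0.1,1],[0,0,0,0,0,0.1,1],[0,0,0,0,0,0.1,1],[0,0,0,0,0,0,1]]]'
python3 -m crank '[[[0,0,0,0,0,0.1,1],[0,0,0,0,0,0.1,1],[0,0,0,0,0,0.1,1],[0,0,0,0,0,0,1]]]'
```

```text
clock: 55.6
eef_pos: [0.5057, -0.2798, 0.2129]
tcp_rot: [0.001, 1.0, -0.0, 0.001]
force: [-0.6, 0.8, 5.0]
grip_width: 0.268
grasp_force: 59.7
clock: 56.0
eef_pos: [0.5058, -0.2798, 0.2053]
tcp_rot: [0.001, 1.0, -0.0, 0.001]
force: [-0.4, 0.7, 4.8]
grip_width: 0.265
grasp_force: 59.6
```

```bash
python3 -m crank '[[[0,0,0,0,0,0.06,1],[0,0,0,0,0,0,1]]]';python3 -m crank '[[[0,0,0,0,0,0.06,1],[0,0,0,0,0,0,1]]]';python3 -m crank '[[[0,0,0,0,0,0.06,1],[0,0,0,0,0,0,1]]]'
```

```text
clock: 56.2
eef_pos: [0.5061, -0.28, 0.2051]
tcp_rot: [0.001, 1.0, -0.0, 0.001]
force: [-1.5, 1.5, 10.9]
grip_width: 0.262
grasp_force: 60.3
clock: 56.4
eef_pos: [0.5065, -0.2801, 0.205]
tcp_rot: [0.001, 1.0, -0.0, 0.002]
force: [-2.5, 1.3, 17.8]
grip_width: 0.261
grasp_force: 61.0
clock: 56.6
eef_pos: [0.5069, -0.2803, 0.205]
tcp_rot: [0.002, 1.0, -0.0, 0.003]
force: [-2.6, 3.1, 25.0]
grip_width: 0.267
grasp_force: 61.8
```

```bash
python3 -m crank '[[[0,0,0,0,0,0,1],[0,0,0,0,0,0,1],[0,0,0,0,0,-0.2,1],[0,0,0,0,0,-0.6,1],[0,0,0,0,0,-0.8,1],[0,0,0,0,0,-0.8,1],[0,0,0,0,0,-0.8,1],[0,0,0,0,0,-0.8,1],[0,0,0,0,0,0,1]]]'
python3 -m crank '[[[0,0,0,0.1,-0.97,0,1],[0,0,0,0.1,-0.97,0,1],[0,0,0,0.1,-0.97,0,1],[0,0,0,0.1,-0.97,0,1],[0,0,0,0.1,-0.97,0,1],[0,0,0,0.1,-0.97,0,1],[0,0,0,0.1,-0.97,0,1],[0,0,0,0.1,-0.97,0,1],[0,0,0,0.1,-0.97,0,1]]]'
python3 -m crank '[[[0,0,0,0.1,-0.97,0,1],[0,0,0,0.1,-0.97,0,1],[0,0,0,0.1,-0.97,0,1],[0,0,0,0.1,-0.97,0,1],[0,0,0,0.1,-0.97,0,1],[0,0,0,0.1,-0.97,0,1],[0,0,0,0.1,-0.97,0,1],[0,0,0,0.1,-0.97,0,1],[0,0,0,0.1,-0.97,0,1]]]'
python3 -m crank '[[[0,0,0,0.1,-0.97,0,1],[0,0,0,0.1,-0.97,0,1],[0,0,0,0.1,-0.97,0,1],[0,0,0,0.1,-0.97,0,1],[0,0,0,0.1,-0.97,0,1],[0,0,0,0.1,-0.97,0,1],[0,0,0,0.1,-0.97,0,1],[0,0,0,0.1,-0.97,0,1],[0,0,0,0,-0.97,0,1],[0,0,0,0,0,0,1],[0,0,0,0,0,0,1]]]'
```

```text
clock: 57.5
eef_pos: [0.5065, -0.2806, 0.3021]
tcp_rot: [0.002, 1.0, 0.0, 0.002]
force: [1.5, -0.8, -1.1]
grip_width: 0.266
grasp_force: 58.9
clock: 58.4
eef_pos: [0.527, -0.0601, 0.2981]
tcp_rot: [-0.0, 1.0, -0.0, -0.001]
force: [-0.0, 0.7, -0.9]
grip_width: 0.267
grasp_force: 58.9
clock: 59.3
eef_pos: [0.5495, 0.1579, 0.2979]
tcp_rot: [0.0, 1.0, -0.0, -0.001]
force: [0.8, 0.2, -0.5]
grip_width: 0.266
grasp_force: 58.9
clock: 60.4
eef_pos: [0.5694, 0.3751, 0.2977]
tcp_rot: [0.001, 1.0, 0.001, -0.001]
force: [0.4, -0.8, -1.8]
grip_width: 0.267
grasp_force: 59.1
```

```bash
python3 -m crank '[[[0,0,0,0.05,0,0.8,1],[0,0,0,0.05,0,0.8,1],[0,0,0,0,0,0.8,1],[0,0,0,0,0,0.8,1],[0,0,0,0,0,0.8,1],[0,0,0,0,0,0.8,1],[0,0,0,0,0,0.8,1],[0,0,0,0,0,0.8,1],[0,0,0,0,0,0.6,1],[0,0,0,0,0,0.2,1],[0,0,0,0,0,0,1],[0,0,0,0,0,0,1]]]'
python3 -m crank '[[[0,0,0,0,0,0.1,1],[0,0,0,0,0,0,1],[0,0,0,0,0,0,1]]]'
python3 -m crank '[[[0,0,0,0,0,0.1,1],[0,0,0,0,0,0,1],[0,0,0,0,0,0,1]]]'
```

```text
clock: 61.6
eef_pos: [0.5734, 0.3753, 0.1206]
tcp_rot: [-0.0, 1.0, -0.0, 0.001]
force: [0.1, -0.4, -0.4]
grip_width: 0.266
grasp_force: 59.1
clock: 61.9
eef_pos: [0.5729, 0.3755, 0.1179]
tcp_rot: [-0.0, 1.0, 0.0, 0.0]
force: [-0.9, 0.3, -1.4]
grip_width: 0.266
grasp_force: 59.1
clock: 62.2
eef_pos: [0.5726, 0.3753, 0.1147]
tcp_rot: [0.0, 1.0, 0.0, -0.0]
force: [-0.4, 0.3, -1.8]
grip_width: 0.265
grasp_force: 59.1
```

```bash
python3 -m crank '[[[0,0,0,0,0,0.14,1],[0,0,0,0,0,0,1],[0,0,0,0,0,0,1]]]'
python3 -m crank '[[[0,0,0,0,0,0.08,1],[0,0,0,0,0,0,1],[0,0,0,0,0,0,1]]]'
python3 -m crank '[[[0,0,0,0,0,0.06,1],[0,0,0,0,0,0,1],[0,0,0,0,0,0,1]]]'
```

```text
clock: 62.5
eef_pos: [0.5726, 0.3752, 0.111]
tcp_rot: [0.0, 1.0, 0.0, -0.0]
force: [0.2, 1.0, -0.6]
grip_width: 0.267
grasp_force: 59.1
clock: 62.8
eef_pos: [0.5727, 0.3753, 0.1092]
tcp_rot: [0.0, 1.0, 0.0, -0.0]
force: [-0.2, 0.6, -1.5]
grip_width: 0.262
grasp_force: 59.1
clock: 63.1
eef_pos: [0.5727, 0.3753, 0.1078]
tcp_rot: [0.0, 1.0, 0.0, -0.0]
force: [-0.4, -1.4, -1.8]
grip_width: 0.264
grasp_force: 59.1
```

```bash
python3 -m crank '[[[0,0,0,0,0,0.05,1],[0,0,0,0,0,0,1],[0,0,0,0,0,0,1]]]'
python3 -m crank '[[[0,0,0,0,0,0,0.5],[0,0,0,0,0,0,0],[0,0,0,0,0,0,-0.5],[0,0,0,0,0,0,-1],[0,0,0,0,0,0,-1],[0,0,0,0,0,0,-1],[0,0,0,0,0,0,-1],[0,0,0,0,0,-0.5,-1],[0,0,0,0,0,-0.9,-1],[0,0,0,0,0,-0.9,-1],[0,0,0,0,0,-0.9,-1],[0,0,0,0,0,-0.9,-1]]]'
python3 -m crank '[[[0,0,0,0,0,-0.9,-1],[0,0,0,0,0,-0.9,-1],[0,0,0,0,0,-0.9,-1],[0,0,0,0,0,0,-1],[0,0,0,0,0,0,-1]]]'
python3 push.py w11.png
```

```text
clock: 63.4
eef_pos: [0.573, 0.3753, 0.1074]
tcp_rot: [-0.0, 1.0, 0.0, 0.0]
force: [-1.1, -1.6, 4.6]
grip_width: 0.266
grasp_force: 59.7
clock: 64.6
eef_pos: [0.5729, 0.3753, 0.2111]
tcp_rot: [-0.0, 1.0, 0.0, 0.001]
force: [0.1, -0.2, 0.5]
grip_width: 1.0
grasp_force: 0.0
clock: 65.1
eef_pos: [0.5727, 0.3753, 0.2773]
tcp_rot: [-0.0, 1.0, 0.0, 0.001]
force: [-0.2, -0.1, -0.1]
grip_width: 1.003
grasp_force: 0.0
t 65.1 [0.5727 0.3753 0.2773] F [-0.2 -0.1 -0.1] w 1.003 g 0.0 q [0.42 0.57 1.22 0.   1.35 1.99]
narrow top 583 [0.5721 0.3739 0.1667] [0.5715 0.3738] 0.0122
narrow head 921 [0.578  0.3742 0.0362] [0.5716 0.3741] 0.0281
wide top 368 [0.4537 0.3852 0.1666] [0.4523 0.3852] 0.012
wide head 1658 [0.4589 0.3849 0.0362] [0.452  0.3851] 0.0384
board 17044 [0.5244 0.3782 0.0123] [0.5112 0.3788] 0.1205
```

```bash
python3 -m crank '[[[0,0,0,0,0.98,0,-1],[0,0,0,0,0.98,0,-1],[0,0,0,0,0.98,0,-1],[0,0,0,0,0.98,0,-1],[0,0,0,0,0.98,0,-1],[0,0,0,0,0.98,0,-1],[0,0,0,0,0.98,0,-1],[0,0,0,0,0.98,0,-1],[0,0,0,0,0.98,0,-1],[0,0,0,0,0.98,0,-1],[0,0,0,0,0.98,0,-1],[0,0,0,0,0.98,0,-1]]]' >/dev/null
python3 -m crank '[[[0,0,0,0.1,0.98,0,-1],[0,0,0,0.1,0.98,0,-1],[0,0,0,0.1,0.98,0,-1],[0,0,0,0.1,0.98,0,-1],[0,0,0,0.1,0.98,0,-1],[0,0,0,0.1,0.98,0,-1],[0,0,0,0.1,0.98,0,-1],[0,0,0,0.1,0.98,0,-1],[0,0,0,0.1,0.98,0,-1],[0,0,0,0.1,0.98,0,-1],[0,0,0,0,0.98,0,-1],[0,0,0,0,0.98,0,-1]]]'
python3 -m crank '[[[0,0,0,0,0.98,0,-1],[0,0,0,0,0.98,0,-1],[0,0,0,0,0.98,0,-1],[0,0,0,0,0.98,0,-1],[0,0,0,0,0,0,-1],[0,0,0,0,0,0,-1]]]'
python3 - <<'E'
from h import *
s=st(); p,d=snap('wrist','w12.png'); W=wristcloud(d,s)
def q(n,m):
    Q=W[m]
    if len(Q)>10: print(n,len(Q),cv2.minEnclosingCircle(Q[:,:2].astype(np.float32)),Q.mean(0).round(4))
q('knob',(W[...,2]>.184)&(W[...,2]<.195)&(W[...,0]>.55)&(W[...,1]<-.24))
q('stack',(np.hypot(W[...,0]-.5035,W[...,1]+.2787)<.026)&(W[...,2]<.14)&(W[...,2]>.05))
q('pin',(np.hypot(W[...,0]-.5595,W[...,1]+.2798)<.02)&(W[...,2]>.145))
E
```

```text
clock: 67.55
eef_pos: [0.5967, -0.2132, 0.2744]
tcp_rot: [-0.001, 1.0, -0.0, -0.002]
force: [0.5, -0.3, 0.1]
grip_width: 1.0
grasp_force: 0.0
clock: 68.15
eef_pos: [0.5968, -0.3104, 0.2746]
tcp_rot: [-0.001, 1.0, -0.001, -0.001]
force: [0.5, 0.5, -0.2]
grip_width: 0.999
grasp_force: 0.0
t 68.15 [ 0.5968 -0.3104  0.2746] F [ 0.5  0.5 -0.2] w 0.999 g 0.0 q [-0.65  0.56  1.25  0.    1.34  0.93]
knob 414 ((0.598199188709259, -0.3172544538974762), 0.009136011824011803) [ 0.599  -0.3172  0.1899]
stack 1403 ((0.5035219192504883, -0.2786547839641571), 0.02601308375597) [ 0.5029 -0.2787  0.1103]
pin 616 ((0.5628494620323181, -0.28298017382621765), 0.01611967757344246) [ 0.5626 -0.2835  0.1526]
```

```bash
python3 -m crank '[[[0,0,0,0.1,0.27,0.9,-1],[0,0,0,0,0,0.9,-1],[0,0,0,0,0,0.9,-1],[0,0,0,0,0,0.9,-1],[0,0,0,0,0,0.9,-1],[0,0,0,0,0,0.08,0],[0,0,0,0,0,0,0.5],[0,0,0,0,0,0,1],[0,0,0,0,0,0,1],[0,0,0,0,0,0,1],[0,0,0,0,0,0,1],[0,0,0,0,0,0,1]]]'
python3 - <<'E'
import numpy as np
p=np.array([.5992,-.3172]);H=np.array([.5595,-.2798])
for k in range(1,9):
    w=np.pi-.02+2.405*(1-k/8); t=H+.055*np.array([np.cos(w),np.sin(w)]); d=np.round((t-p)/.025,2); p=p+d*.025
    print(f'[0,0,0,{d[0]:g},{-d[1]:g},0,1]',end=',')
print(p)
E
```

```text
clock: 69.4
eef_pos: [0.6007, -0.3176, 0.1637]
tcp_rot: [0.0, 1.0, -0.0, 0.001]
force: [-0.5, 1.8, 6.4]
grip_width: 0.188
grasp_force: 58.5
[0,0,0,-0.51,0.42,0,1],[0,0,0,-0.61,0.23,0,1],[0,0,0,-0.66,0.05,0,1],[0,0,0,-0.64,-0.16,0,1],[0,0,0,-0.57,-0.34,0,1],[0,0,0,-0.44,-0.49,0,1],[0,0,0,-0.27,-0.6,0,1],[0,0,0,-0.09,-0.65,0,1],[ 0.50445 -0.2787 ]
```

```bash
python3 -m crank '[[[0,0,0,-0.51,0.42,0,1],[0,0,0,-0.61,0.23,0,1],[0,0,0,-0.66,0.05,0,1],[0,0,0,0,0,0,1]]]';python3 -m crank '[[[0,0,0,-0.64,-0.16,0,1],[0,0,0,-0.57,-0.34,0,1],[0,0,0,0,0,0,1]]]';python3 -m crank '[[[0,0,0,-0.44,-0.49,0,1],[0,0,0,-0.27,-0.6,0,1],[0,0,0,-0.09,-0.65,0,1],[0,0,0,0,0,0,1],[0,0,0,0,0,0,1],[0,0,0,0,0,0,1]]]'
```

```text
clock: 69.8
eef_pos: [0.5545, -0.3342, 0.1636]
tcp_rot: [-0.001, 1.0, -0.0, -0.0]
force: [-2.7, 3.1, 7.3]
grip_width: 0.185
grasp_force: 60.0
clock: 70.1
eef_pos: [0.5256, -0.3272, 0.1637]
tcp_rot: [0.005, 1.0, -0.001, 0.002]
force: [-1.7, -10.3, 0.2]
grip_width: 0.187
grasp_force: 59.8
clock: 70.7
eef_pos: [0.4893, -0.2797, 0.1635]
tcp_rot: [-0.001, 1.0, 0.002, -0.017]
force: [-40.1, -8.5, 28.7]
grip_width: 0.144
grasp_force: 62.2
```

```bash
python3 -m crank '[[[0,0,0,0,0,0,-1],[0,0,0,0,0,0,-1],[0,0,0,0,0,0,-1],[0,0,0,0,0,0,-1],[0,0,0,0,0,-0.9,-1],[0,0,0,0,0,-0.9,-1],[0,0,0,0,0,-0.9,-1],[0,0,0,0,0,-0.9,-1],[0,0,0,0,0,0,-1],[0,0,0,0,0,0,-1]]]'
cat > cov.py <<'E'
from h import *
s=st(); p,d=snap('wrist','wc.png'); W=wristcloud(d,s)
for n,m in(('knob',(W[...,2]>.184)&(W[...,2]<.195)),('pin',(np.hypot(W[...,0]-.559,W[...,1]+.2798)<.02)&(W[...,2]>.145)),('disc',(W[...,2]>.145)&(W[...,2]<.153))):
    m=m&(np.hypot(W[...,0]-.53,W[...,1]+.28)<.12); Q=W[m]
    if len(Q)>10:
        print(n,len(Q),cv2.minEnclosingCircle(Q[:,:2].astype(np.float32)),Q.mean(0).round(4))
E
python3 cov.py
```

```text
clock: 71.7
eef_pos: [0.5059, -0.2787, 0.2519]
tcp_rot: [0.0, 1.0, 0.0, 0.0]
force: [-0.7, -0.4, -0.4]
grip_width: 1.0
grasp_force: 0.0
t 71.7 [ 0.5059 -0.2787  0.2519] F [-0.7 -0.4 -0.4] w 1.0 g 0.0 q [-0.7   0.44  1.53  0.    1.17  0.87]
knob 501 ((0.5032493472099304, -0.2795040011405945), 0.009226119145751) [ 0.5039 -0.2792  0.1898]
pin 760 ((0.5529420971870422, -0.27977415919303894), 0.01489630900323391) [ 0.5534 -0.2794  0.1531]
disc 6423 ((0.5138980150222778, -0.28043392300605774), 0.050673678517341614) [ 0.5065 -0.2794  0.1503]
```

View pics/wc.png

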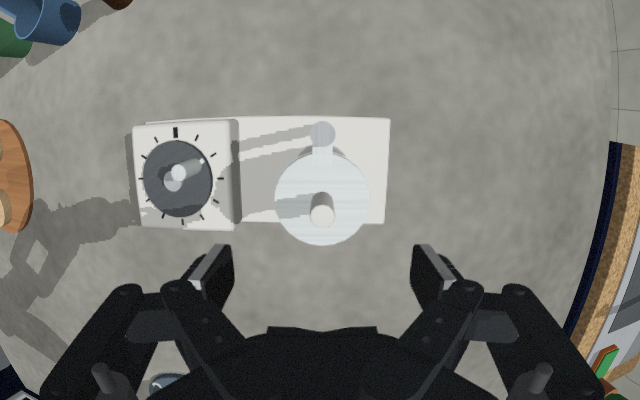

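```bash
python3 -m crank '[[[0,0,0,0.11,-0.94,0,-1],[0,0,0,0.11,-0.94,0,-1],[0,0,0,0.11,-0.94,0,-1],[0,0,0,0.11,-0.95,0,-1],[0,0,0,0.12,-0.95,0,-1],[0,0,0,0.12,-0.95,0,-1],[0,0,0,0,0,0.5,-1],[0,0,0,0,0,0,-1],[0,0,0,0,0,0,-1]]]'
python3 - <<'E'
from h import *
s=st(); p,d=snap('wrist','w14.png'); W=wristcloud(d,s)
Q=W[(W[...,2]>.111)&(W[...,2]<.121)&(np.hypot(W[...,0]-.507,W[...,1]+.1085)<.06)]
print(len(Q),cv2.minEnclosingCircle(Q[:,:2].astype(np.float32)))
E
```

```text
clock: 72.65
eef_pos: [0.5219, -0.137, 0.2384]
tcp_rot: [-0.001, 1.0, 0.0, -0.001]
force: [1.2, 0.3, -0.2]
grip_width: 0.998
grasp_force: 0.0
t 72.65 [ 0.5219 -0.137   0.2384] F [ 1.2  0.3 -0.2] w 0.998 g 0.0 q [-0.46  0.41  1.64 -0.    1.1   1.11]
311 ((0.5221205353736877, -0.1372641921043396), 0.009220240637660027)
```

```bash
python3 -m crank '[[[0,0,0,0.03,0,0.9,-1],[0,0,0,0,0,0.9,-1],[0,0,0,0,0,0.9,-1],[0,0,0,0,0,0.9,-1],[0,0,0,0,0,0.9,-1],[0,0,0,0,0,0.9,-1],[0,0,0,0,0,0.75,0],[0,0,0,0,0,0,0.5],[0,0,0,0,0,0,1],[0,0,0,0,0,0,1],[0,0,0,0,0,0,1],[0,0,0,0,0,0,1]]]'
python3 -m crank '[[[0,0,0,0,0,0,1],[0,0,0,0,0,0,1]]]'
```

```text
clock: 73.9
eef_pos: [0.5239, -0.1375, 0.0872]
tcp_rot: [0.001, 1.0, 0.0, 0.001]
force: [-1.3, -0.1, 5.5]
grip_width: 0.191
grasp_force: 58.5
clock: 74.1
eef_pos: [0.5239, -0.1375, 0.0872]
tcp_rot: [0.001, 1.0, 0.0, 0.001]
force: [-0.6, 0.6, 6.1]
grip_width: 0.19
grasp_force: 58.6
```

```bash
python3 -m crank '[[[0,0,0,0.35,-0.29,0,1],[0,0,0,0.23,-0.38,0,1],[0,0,0,0.09,-0.45,0,1],[0,0,0,0,0,0,1],[0,0,0,0,0,0,1],[0,0,0,0,0,0,1],[0,0,0,0,0,0,1]]]'
python3 - <<'E'
from h import *
s=st(); e=s['eef_pos'][:2]-[.5068,-.1085]; print(np.hypot(*e), -.02-np.arctan2(e[1],e[0]))
E
```

```text
clock: 74.8
eef_pos: [0.5411, -0.1094, 0.0872]
tcp_rot: [0.001, 1.0, 0.0, 0.002]
force: [0.1, 1.7, 6.2]
grip_width: 0.193
grasp_force: 58.5
t 74.8 [ 0.5411 -0.1094  0.0872] F [0.1 1.7 6.2] w 0.193 g 58.5 q [-0.4   0.64  1.74  0.    0.76  1.17]
0.034349248795483754 0.005463781195131946
```

Release, retreat and check everything.

```bash
python3 -m crank '[[[0,0,0,0,0,0,0.5],[0,0,0,0,0,0,-0.5],[0,0,0,0,0,0,-1],[0,0,0,0,0,0,-1],[0,0,0,0,0,0,-1],[0,0,0,0,0,-0.8,-1],[0,0,0,0,0,-0.8,-1],[0,0,0,0,0,-0.8,-1],[0,0,0,0,0,-0.8,-1],[0,0,0,0,0,-0.8,-1],[0,0,0,0,0,-0.8,-1],[0,0,0,0,0,-0.8,-1]]]'
python3 -m crank '[[[0,0,0,-0.5,0,-0.6,-1],[0,0,0,-0.5,0,-0.6,-1],[0,0,0,0,0,0,-1],[0,0,0,0,0,0,-1]]]'
python3 - <<'E'
from h import *
s=st(); p,d=snap('wrist','w15.png'); W=wristcloud(d,s)
def q(n,m):
    Q=W[m]; 
    if len(Q)>10: print(n,len(Q),np.round(cv2.minEnclosingCircle(Q[:,:2].astype(np.float32))[0],4))
q('knob',(W[...,2]>.111)&(W[...,2]<.121)&(np.hypot(W[...,0]-.507,W[...,1]+.1085)<.06))
q('dial',(W[...,2]>.066)&(W[...,2]<.075)&(np.hypot(W[...,0]-.507,W[...,1]+.1085)<.06))
q('ck',(W[...,2]>.184)&(W[...,2]<.195)&(W[...,1]<-.2))
ps,ds=snap('scene','s15.png')
cv2.imwrite('pics/final.png',np.vstack([ps[100:330,100:540],p[60:330,100:540]])[:,:,::-1])
E
```

```text
clock: 76.0
eef_pos: [0.5397, -0.1091, 0.2265]
tcp_rot: [-0.0, 1.0, 0.0, -0.0]
force: [0.5, 0.9, -0.2]
grip_width: 1.002
grasp_force: 0.0
clock: 76.4
eef_pos: [0.5151, -0.1093, 0.2558]
tcp_rot: [0.0, 1.0, -0.0, 0.0]
force: [-0.5, 0.8, 0.1]
grip_width: 1.0
grasp_force: 0.0
t 76.4 [ 0.5151 -0.1093  0.2558] F [-0.5  0.8  0.1] w 1.0 g 0.0 q [-0.42  0.36  1.65  0.    1.13  1.15]
knob 287 [ 0.5383 -0.1095]
dial 4598 [ 0.5056 -0.1089]
ck 310 [ 0.5027 -0.2791]
```

View pics/final.png

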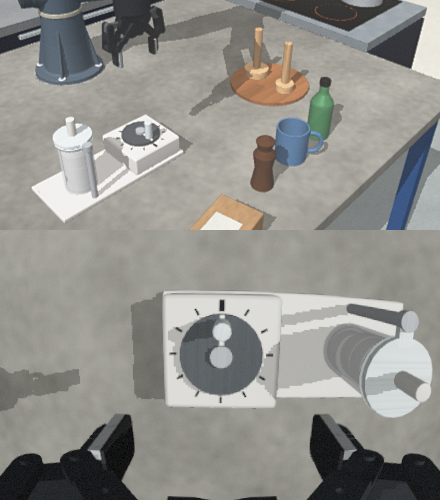

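The picture shows the dial knob (222,330) under the thick 12 o'clock tick (222,306). The cover is shut with its knob over the tube (412,387 in the crop), both pushers are upright on the board, and the bystanders look undisturbed.

```bash
python3 -c "
from workcell import close_job
print(close_job())"
```

```text
the job is handed in; nothing more can be done
None
```

I handed the job in at about 76 s with every step carried out: dial run through 4, 9 and 2 o'clock, all three tablets pressed to the bottom of the tube, narrow pusher upright on the board, cover shut, dial at 12; no verdict came back, and the wrist force reached about 49 N as the knob slipped in the pads while the cover swung shut.

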